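# Pin the slab roller's slipping gear back on the flat of its shaft

## Robot

A 6-joint arm with a two-finger parallel gripper is mounted at the origin on the work surface. World frame = base frame: x ahead of the robot, y to its left, z up, the work surface at z = 0. Lengths are in m, angles in rad, forces in N, time in s.
With the tool pointing down it reaches from about 0.35 to 0.775 m from the base axis. Payload 5.5 kg.
Tool frame: the origin (TCP) lies between the finger pads; the fingertips stand 19 mm ahead of it and the grasp point (between the pads) is the TCP (env.tcp_to_tips is the distance from the TCP to the fingertips, in m); z points along the fingers, y is the direction in which the jaws open and shut (so a half turn about z gives the same grasp; the last joint's range is limited). The gripper opens to 85 mm and grips with 20 to 120 N. Pads are 22 mm wide; open, the fingers measure 114 mm over their backs; the gripper's body (76 mm by 85 mm) begins 54 mm behind the grasp point. The pads swing forward as they close: fully open they stand 13 mm farther back than shut.
Start: joints at [-1.41, 0.313, 0.046, 1.304, 0, 1.431], TCP at [0.17, -0.549, 0.216] pointing down, gripper open.
Joint ranges: [-2.76, 2.76], [-0.86, 1.69], [-1.03, 1.26], [-2.2, 2.34], [-1.47, 1.5], [-3.14, 3.14]. Speed limits (rad/s): [2.57, 2.57, 3.14, 3.14, 3.14, 3.14].

## Interface

Orientations are given as a unit quaternion [w, x, y, z].
In Python, from workcell import env, eyes, job gives the robot as it stands. The module is installed in compiled form; this text tells all that it offers.
- The arm moves only by the tool move_arm, never from a script. Its argument "commands" is a list of rows, each a list of 3 entries, a list of its own where there are three numbers: the shift along the world's x, y, z as a fraction of full scale, then the turn, a rotation vector about the world's x, y, z as a fraction of full scale, then the gripper command: -1 is shut, 1 is fully open, values between are in proportion. In form: [[[x, y, z], [wx, wy, wz], gripper], ...]. A call has 1 to 5 rows; each row shifts and turns the commanded pose from where the row before left it; what a row does not reach is not made up. Full scale, the value 1, is 0.04 m for a shift and 8 degrees for a turn. A row lasts 1/10 s, in which the tool goes at most 50 mm and 8.59 degrees, less where a joint would pass 70% of its speed; a pose out of reach is approached as far as the arm can. A call with a number of a shift or a turn outside -1 to 1 is refused whole. A call with a gripper value outside its range is refused whole. The fingers move at their own pace and stop on an object; "newtons" is the grip in N (left out, the last holds). Time passes only in rows, so rows that do not move let the fingers close. It gives the time, the measured TCP pose, the force and the opening at its end, in the units of the state.
- env.get_state(): the state, without advancing time (a new reading comes with each control period).
- eyes.read_camera(name): name is "scene" or "top" or "wrist"; returns a dict with "frame" (480x640x3 uint8, red, green, blue), "mtx" (3x3 intrinsics, pixels), "k1" (the pictures are not rectified: a ray, as slopes to the right and down, at radius r is drawn at 1 + k1 r^2 times it, then the intrinsics apply), "camera_from_world" (4x4, takes a point from world to camera coordinates); the wrist camera has in their place "mount" (4x4, takes a point from camera to tool coordinates, whose origin is the TCP and whose axes are the flange's). Camera axes: x right, y down, z forward; pixel columns grow to the right and rows downward; lengths in m; the calibration is good to about 2 mm. A picture is of the moment at which its call begins: read the wrist's pose just before it. There is no depth.
- job.hand_in(): hands the job in, once; it reports no verdict.
The state is a dict: "clock": time; "joint_pos": joint angles; "qvel": joint speeds; "tau": joint torques, N m; "tcp_pos": TCP position; "orientation": TCP orientation; "wrist_force": force on the tool from outside, world axes, zero at the start; "ft_torque": the same for the moment, N m; "finger_gap": finger opening in m.
Only numpy, scipy, OpenCV 4.12 (cv2) and the standard library are available. Lean on these libraries where they do the work, as an engineer would, in place of code of your own. Each camera call takes 0.05 s, during which the arm holds its last target.

## Task

The gear of the slab roller slips because its setscrew has come loose: swing the dust cover well aside to clear the port above the screw, then turn the crank until the flat on the roller shaft faces straight up at the screw, and let go of the crank. Then seat the short leg of the larger bent hex key fully home in the screw and let go, take the key again by the far end of its long arm, and swing it clockwise, seen from above, until the screw stops tight. Leave the key standing in the screw, the cover open and the shaft as you set it, and knock over neither of the two glaze jars.

Things in the scene. Friction and masses are not known exactly. Their poses are not given: they have to be found in the camera images.
- slab_roller: Fixed table-top clay slab roller: two steel rollers, grey cheeks, plywood feed tables; 440 x 640 x 230 mm. Origin on the bench straight below the setscrew; z up; y along the shafts, from the crank (-y end) over the gear hood to the rollers (+y); at zero yaw x points away from the robot. A cheek stands at y 80 to 105, x -60 to 60 mm, with a black height screw up to 229 mm.
- port (a point): Centre of the round 44 mm port in the top of the gear hood, straight above the setscrew; axes as slab_roller. The hood is an upside-down grey sheet-metal channel open at the crank's end, top face 184 mm above the bench, over x -56 to 56, y -34 to 78 mm of the machine. Only the dust cover, the height screw and a raised crank stand higher.
- dust_cover (a joint): Angle (rad) of the dust cover on its pin: 0 = shut over the port; grows counter-clockwise seen from above, the only way it swings: its knob end travels round the crank's side to the machine's +x side, off the hood. Stop at 1.9; the port is wholly clear from 1.2 on. Stiff (about 1 N at the knob), stays where it is left. Starts at 0 to 0.2.
- cover_knob (a point): Middle of the upright black knob (15 mm diameter, 15 mm tall) near the free end of the dust cover, a 3 mm steel plate with a 56 mm round end. The knob stands on the plate's top face, 187.5 mm above the bench, 54.5 mm from the pin.
- cover_pin (a point): The single vertical pin that the dust cover swings on (steel rivet head on the hood), at the height of the knob's middle.
- crank (a joint): Angle (rad) of upper roller, shaft and crank, one piece: 0 = the shaft's flat faces straight up at the setscrew and the crank arm points level along the machine's -x (towards the robot); positive = handle higher (pi/2 = crank straight up, flat facing the machine's +x). Starts at 0.6 to 1.65. Stiff (about 0.5 N m, 5 N at the handle), stays where it is left.
- handle_mid (a point): Middle of the wooden crank handle: a round bar 27 mm thick, 94 mm long, parallel to the machine's y, sticking out from the crank arm to -y, 100 mm from the shaft's axis. The 32 mm steel shaft, with its 23 mm wide flat along its whole length, is bare for 50 mm between hood and crank and pokes 20 mm out past the crank hub.
- crank_axis (a point): Fixed point on the axis of shaft and crank, level with handle_mid along that axis: the handle's middle circles round it at 100 mm. 135 mm above the bench; axes as slab_roller, y along the shaft.
- setscrew (a joint): Turn (rad) of the setscrew: grows clockwise seen from above, the tightening way. Starts loose at 0 to 0.5; 1.5 is its hard stop, tight. It takes about 0.25 N m, a little over 2 N at the far end of the key. It does not move up or down.
- screw_socket (a point): Centre of the mouth of the setscrew's upright hexagon socket, 173 mm above the bench, seen through the port. 24 mm deep with chamfer, 13 mm across flats for the 12 mm key. Turns with the screw; z up. Two flats face its +-y, so the key enters with its long arm along this point's x or any multiple of 60 degrees from it, within about 10 degrees.
- key_mid (a point): The larger L-shaped hex key, dark steel, 12 mm across flats, 0.18 kg: long arm 130 mm, short leg 64 mm from the long arm's axis to its tip. This point lies on the long arm's axis 32 mm from the elbow; the balance point is some 15 mm farther out. x along the long arm away from the elbow, z up, leg to -z. Flats face +-y: grip it across y.
- key_end (a point): Point on the larger key's long arm, 112 mm from the elbow, 18 mm from the far end: take it here to tighten. Axes as key_mid. With the key seated in the screw the arm's axis is 213 mm above the bench at the elbow; let go, it droops 10 to 15 mm towards the far end. There is free room to swing it on the crank's side of the hood, from the machine's +x round by -y to -x.
- key_tip (a point): Centre of the end face of the larger key's short leg, 64 mm below the elbow. Axes as key_mid.
- hex_key: The same larger key; origin at its elbow, where the axes of both arms meet. Axes as key_mid.
- tool_block: Fixed wooden block, 85 x 150 x 64 mm high, origin at the middle of its underside. The larger key stands with its leg in a hole 50 mm deep at x -15, y +42 mm, its long arm roughly along the block's x, level, 8 mm clear of the block's top, resting on a lip along the +x edge (12 mm wide, 46 to 58 mm from the elbow) and overhanging it. A smaller 8 mm key, not wanted, is in a hole at y -45 mm.
- jar_a: Glaze jar, 72 mm diameter, 95 mm tall, on the bench; origin at the middle of its underside.
- jar_b: Glaze jar, 72 mm diameter, 95 mm tall, on the bench; origin at the middle of its underside.

How it is judged:
By the outcome, as a careful person would: the job done as asked, in the order asked, and still so for the second after the job is handed in, with the robot touching nothing.
It also fails if it takes over 72 s, if anything falls off the work surface, if the arm or the gripper's body presses on something with over 40 N, if the wrist force passes 120 N, or if a joint passes its speed limit or range.

## Working session

There is one attempt and no reset: what is moved stays moved. The work goes in short steps, Python scripts to look and compute and a tool call to move; the robot and the scene stay as the last step left them, time stands still between calls to the robot, and variables do not carry over. Pictures are saved under pics/ and viewed, and the job is handed in when it is done.

Besides the shell and the picture viewer there is one more tool, called after "Request:" in YAML: its name, and indented under it one key for each argument. move_arm: Moves the arm, as the interface text tells. Its arguments: {"type":"object","properties":{"commands":{"type":"array","items":{"type":"array"}},"newtons":{"type":"number"}},"required":["commands"]}

```bash
mkdir -p pics; cat > h.py <<'E'
import numpy as np, cv2
from workcell import env, eyes, job
from scipy.spatial.transform import Rotation as R
def Rq(q): return R.from_quat([q[1],q[2],q[3],q[0]]).as_matrix()
def get(name,fn=None):
    s=env.get_state(); d=eyes.read_camera(name)
    if name=='wrist':
        T=np.eye(4);T[:3,:3]=Rq(s['orientation']);T[:3,3]=s['tcp_pos']
        d['cfw']=np.linalg.inv(T@np.array(d['mount']))
    else: d['cfw']=np.array(d['camera_from_world'])
    if fn: cv2.imwrite('pics/'+fn,d['frame'][:,:,::-1])
    np.savez('pics/'+(fn or name)+'.npz',cfw=d['cfw'],mtx=d['mtx'],k1=d['k1'],frame=d['frame'])
    return d
def load(fn):
    z=np.load('pics/'+fn+'.npz'); return {k:z[k] for k in z.files}
def proj(d,p):
    p=np.atleast_2d(p); c=p@d['cfw'][:3,:3].T+d['cfw'][:3,3]
    u=c[:,:2]/c[:,2:]; r2=(u**2).sum(1,keepdims=True); u=u*(1+d['k1']*r2)
    m=np.array(d['mtx']); return u@m[:2,:2].T+m[:2,2]
def ray(d,px):
    m=np.array(d['mtx']); v=(np.array(px,float)-m[:2,2])/np.array([m[0,0],m[1,1]])
    u=v.copy()
    for _ in range(30): u=v/(1+d['k1']*(u@u))
    A=d['cfw']; dr=A[:3,:3].T@np.array([u[0],u[1],1]); o=-A[:3,:3].T@A[:3,3]
    return o,dr/np.linalg.norm(dr)
def atz(d,px,z):
    o,r=ray(d,px); return o+r*(z-o[2])/r[2]
def tri(*dp):
    A=np.zeros((3,3));b=np.zeros(3);rs=[]
    for d,px in dp:
        o,r=ray(d,px);P=np.eye(3)-np.outer(r,r);A+=P;b+=P@o;rs.append((P,o))
    x=np.linalg.solve(A,b); return x,[np.linalg.norm(P@(x-o)) for P,o in rs]
def zoom(d,c,w,h,k,fn):
    x,y=int(c[0]-w/2),int(c[1]-h/2); x=max(0,x);y=max(0,y)
    im=d['frame'][y:y+h,x:x+w,::-1]; cv2.imwrite('pics/'+fn,cv2.resize(im,None,fx=k,fy=k,interpolation=cv2.INTER_CUBIC)); print('off',x,y,'k',k)
def st():
    s=env.get_state(); print('t',round(s['clock'],2),'tcp',np.round(s['tcp_pos'],4),'q',np.round(s['orientation'],4),'F',np.round(s['wrist_force'],1),'gap',round(s['finger_gap'],4),'J',np.round(s['joint_pos'],2)); return s
E
python3 - <<'E'
from h import *
st()
for n in ['scene','top','wrist']:
    d=get(n,n+'0.png'); print(n,np.round(d['cfw'],3).tolist(),np.round(d['mtx'],1).tolist(),d['k1'])
E
```

```text
t 0.0 tcp [ 0.1703 -0.5486  0.2155] q [-9.000e-04  9.887e-01  1.498e-01  0.000e+00] F [-0.2  0.7 -0. ] gap 0.0852 J [-1.41  0.31  0.04  1.3   0.    1.43]
scene [[-0.61, 0.793, -0.004, 0.431], [0.678, 0.519, -0.521, -0.23], [-0.411, -0.321, -0.853, 1.201], [0.0, 0.0, 0.0, 1.0]] [[570.0, 0.0, 313.7], [0.0, 570.0, 236.6], [0.0, 0.0, 1.0]] -0.10184462724743558
top [[0.029, -0.999, -0.02, -0.14], [-0.998, -0.028, -0.058, 0.524], [0.057, 0.022, -0.998, 0.934], [0.0, 0.0, 0.0, 1.0]] [[436.8, 0.0, 322.6], [0.0, 436.8, 241.6], [0.0, 0.0, 1.0]] 0.013619499958496576
wrist [[0.296, -0.955, -0.003, -0.573], [-0.91, -0.283, 0.304, -0.04], [-0.292, -0.087, -0.953, 0.38], [0.0, 0.0, 0.0, 1.0]] [[410.6, 0.0, 318.6], [0.0, 410.6, 227.5], [0.0, 0.0, 1.0]] -0.05945408674824764
```

View pics/scene0.png

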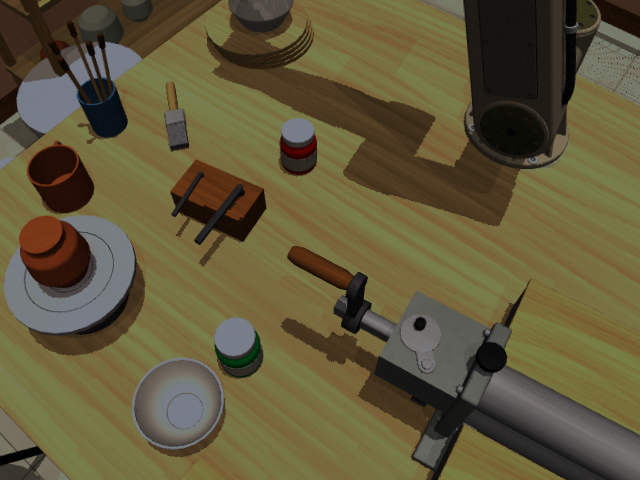

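View pics/top0.png

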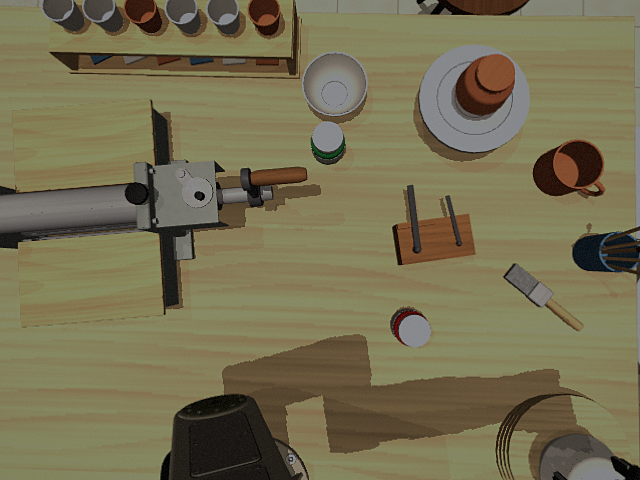

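View pics/wrist0.png

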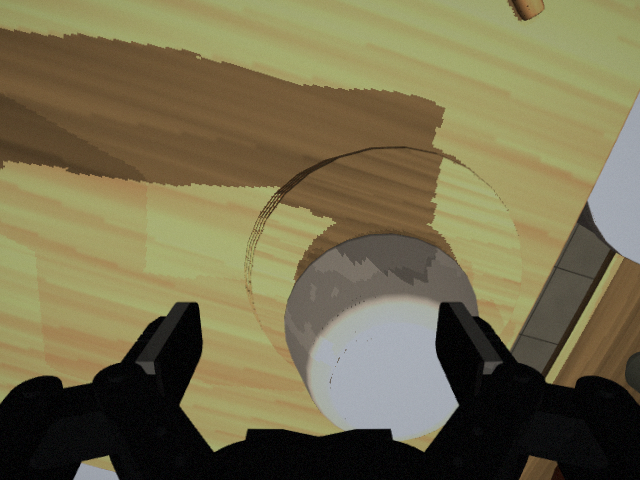

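The scene view shows the machine at lower right (knob about (420,323), crank raised), the tool block at (215,200), and jars at (298,145) red and (238,345) green. In the top view the knob is near (200,196) and the larger key runs from (417,248) to (411,187). I'll zoom in on these next.

```bash
python3 - <<'E'
from h import *
d=load('top0.png');zoom(d,(220,195),180,130,4.4,'z1.png');zoom(d,(435,230),110,100,6,'z2.png')
d=load('scene0.png');zoom(d,(400,320),240,180,3.3,'z3.png');zoom(d,(220,205),120,100,6,'z4.png')
E
```

```text
off 130 130 k 4.4
off 380 180 k 6
off 280 230 k 3.3
off 160 155 k 6
```

View pics/z1.png

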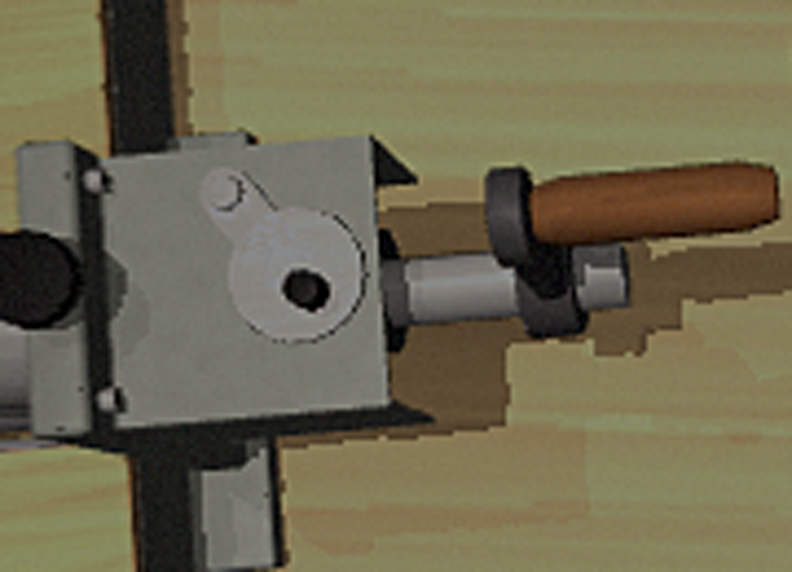

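View pics/z2.png

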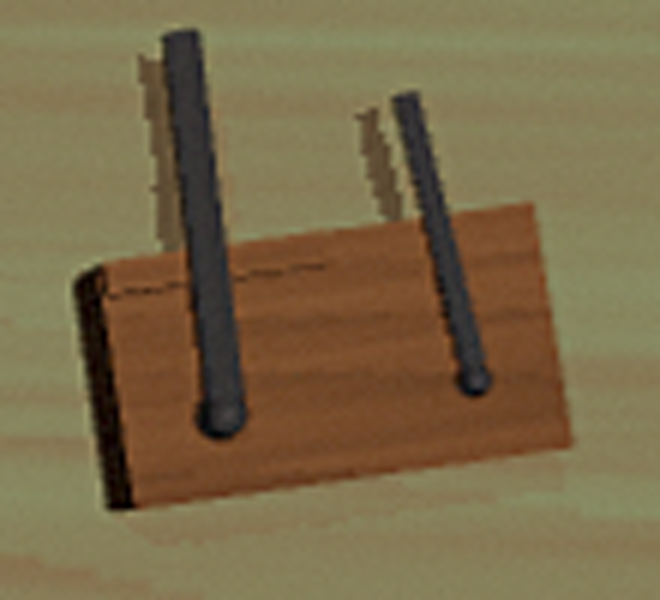

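View pics/z3.png

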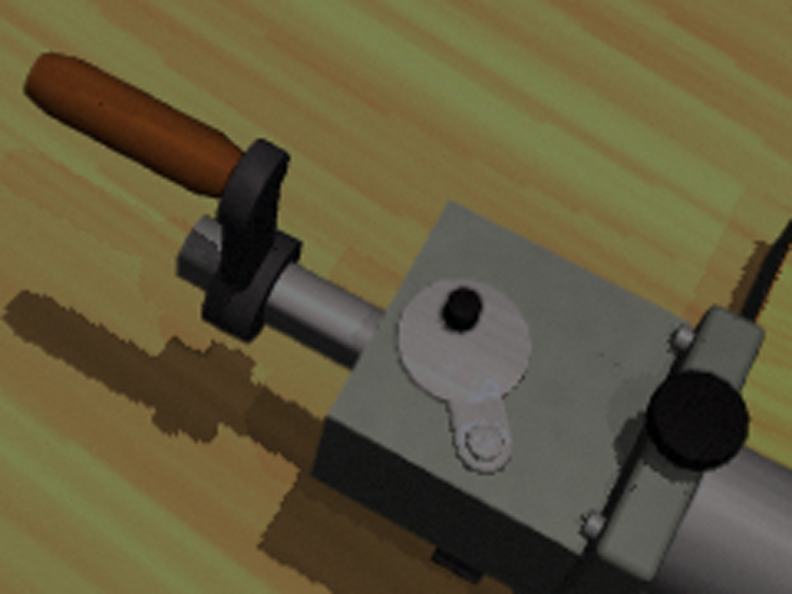

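View pics/z4.png

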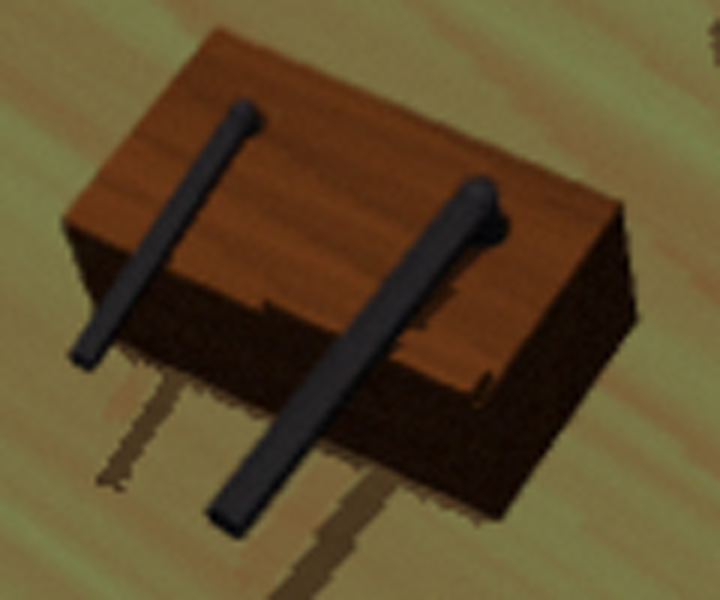

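```bash
python3 - <<'E'
from h import *
t=load('top0.png');s=load('scene0.png')
T=lambda x,y,k,o:(o[0]+x/k-.5+.5/k,o[1]+y/k-.5+.5/k)
t1=lambda x,y:T(x,y,4.4,(130,130));t2=lambda x,y:T(x,y,6,(380,180))
s1=lambda x,y:T(x,y,3.3,(280,230));s2=lambda x,y:T(x,y,6,(160,155))
def P(n,a,b,z): print(n,'tri',np.round(tri((t,a),(s,b))[0],4),np.round(tri((t,a),(s,b))[1],4),'top',np.round(atz(t,a,z),4),'scene',np.round(atz(s,b,z),4))
P('knobtop',t1(306,291),s1(463,298),.2025)
P('pin',t1(228,192),s1(486,442),.19)
P('hoodA',t1(372,137),s1(329,419),.184)
P('hoodB',t1(388,403),s1(449,202),.184)
P('handle end',t1(775,190),s1(37,78),.21)
P('handle base',t1(540,215),s1(232,170),.21)
P('key elbow',t2(221,415),s2(480,190),.078)
P('key end',t2(181,35),s2(232,520),.078)
P('skey elbow',t2(473,378),s2(245,108),.075)
P('blk1',t2(536,204),s2(66,220),.064)
P('blk2',t2(573,446),s2(217,30),.064)
P('blk3',t2(135,508),s2(622,203),.064)
P('blk4',t2(104,263),s2(490,395),.064)
P('shaft end top',t1(628,245),s1(180,262),.135)
def J(n,a,b): print(n,np.round(atz(t,a,.095),4),np.round(atz(s,b,.095),4))
J('red',(414,328),(297.5,131.5)); J('green',(328,136),(235,337))
E
```

```text
knobtop tri [0.5914 0.0902 0.2033] [0.0006 0.0006] top [0.5919 0.0899 0.2025] scene [0.5906 0.0906 0.2025]
pin tri [0.6327 0.1286 0.1904] [0.0015 0.0015] top [0.6335 0.1274 0.19  ] scene [0.6316 0.1298 0.19  ]
hoodA tri [0.659  0.0728 0.1818] [0.001 0.001] top [0.6591 0.0713 0.184 ] scene [0.6591 0.0739 0.184 ]
hoodB tri [0.5493 0.0601 0.1856] [0.0005 0.0005] top [0.5497 0.0601 0.184 ] scene [0.5482 0.0603 0.184 ]
handle end tri [ 0.6297 -0.0977  0.2361] [0.0006 0.0006] top [ 0.6357 -0.0965  0.21  ] scene [ 0.6184 -0.1073  0.21  ]
handle base tri [ 0.6171 -0.0088  0.2394] [0.0008 0.0008] top [ 0.6234 -0.0039  0.21  ] scene [ 0.6035 -0.0157  0.21  ]
key elbow tri [ 0.5151 -0.3135  0.0879] [0.0002 0.0002] top [ 0.5154 -0.3153  0.078 ] scene [ 0.5103 -0.3194  0.078 ]
key end tri [ 0.6421 -0.2979  0.0814] [0.0013 0.0013] top [ 0.6435 -0.2996  0.078 ] scene [ 0.6403 -0.2986  0.078 ]
skey elbow tri [ 0.5302 -0.399   0.0767] [0.0002 0.0002] top [ 0.5304 -0.3997  0.075 ] scene [ 0.5293 -0.4     0.075 ]
blk1 tri [ 0.5902 -0.4219  0.0654] [0.0013 0.0013] top [ 0.5911 -0.4234  0.064 ] scene [ 0.5891 -0.4216  0.064 ]
blk2 tri [ 0.5085 -0.4352  0.0664] [0.0007 0.0007] top [ 0.509  -0.4366  0.064 ] scene [ 0.507  -0.4363  0.064 ]
blk3 tri [ 0.4832 -0.2882  0.0678] [0.0007 0.0007] top [ 0.4836 -0.2894  0.064 ] scene [ 0.4809 -0.2897  0.064 ]
blk4 tri [ 0.5639 -0.273   0.0744] [0.0033 0.0033] top [ 0.567  -0.2773  0.064 ] scene [ 0.5579 -0.2755  0.064 ]
shaft end top tri [ 0.6243 -0.0273  0.1387] [0.0021 0.0021] top [ 0.6262 -0.0285  0.135 ] scene [ 0.6217 -0.0265  0.135 ]
red [ 0.3599 -0.3098  0.095 ] [ 0.356  -0.3078  0.095 ]
green [ 0.7363 -0.1313  0.095 ] [ 0.7352 -0.1278  0.095 ]
```

Measurements agree with the given sizes: knob top 0.203 m, pin to knob 56 mm, machine yaw about 0.12, crank nearly upright, block and key heights right. I'm moving above the knob.

Request:
move_arm:
  commands:
    - [[0.3, 0.5, 0.5], [0, 0, 0.62], 0.0]
    - [[0.58, 0.88, 0.5], [0, 0, 0.62], 0.0]
    - [[0.6, 0.9, 0.5], [0, 0, 0.62], 0.0]
    - [[0.6, 0.9, 0.5], [0, 0, 0.62], 0.0]
    - [[0.6, 0.9, 0.2], [0, 0, 0.62], 0.0]
  newtons: 30

```text
clock: 0.65
tcp_pos: [0.2784, -0.3851, 0.3061]
orientation: [0.001, 0.933, 0.36, 0.0]
wrist_force: [0.4, -0.5, -0.2]
finger_gap: 0.0425
```

Request:
move_arm:
  commands:
    - [[0.6, 0.9, 0], [0, 0, 0.62], 0.0]
    - [[0.6, 0.9, 0], [0, 0, 0.62], 0.0]
    - [[0.6, 0.9, 0], [0, 0, 0.62], 0.0]
    - [[0.6, 0.9, 0], [0, 0, 0.62], 0.0]
    - [[0.6, 0.9, 0], [0, 0, 0.62], 0.0]

```text
clock: 1.15
tcp_pos: [0.3981, -0.2043, 0.3044]
orientation: [0.0, 0.834, 0.552, 0.0]
wrist_force: [0.0, -0.5, 0.7]
finger_gap: 0.043
```

Request:
move_arm:
  commands:
    - [[0.6, 0.9, 0], [0, 0, 0.62], 0.0]
    - [[0.6, 0.9, 0], [0, 0, 0.62], 0.0]
    - [[0.6, 0.9, 0], [0, 0, 0.62], 0.0]
    - [[0.6, 0.9, 0], [0, 0, 0.62], 0.0]
    - [[0.6, 0.9, 0], [0, 0, 0.62], 0.0]

```text
clock: 1.65
tcp_pos: [0.5181, -0.0243, 0.3042]
orientation: [0.0, 0.696, 0.718, -0.0]
wrist_force: [0.4, -1.0, -0.0]
finger_gap: 0.0429
```

Request:
move_arm:
  commands:
    - [[0.61, 0.95, -0.3], [0, 0, 0], 0.0]
    - [[0.61, 0.95, -0.3], [0, 0, 0], 0.0]
    - [[0.61, 0.95, -0.2], [0, 0, 0], 0.0]
    - [[0, 0, 0], [0, 0, 0], 0.0]

```text
clock: 2.05
tcp_pos: [0.5918, 0.0923, 0.2691]
orientation: [-0.002, 0.695, 0.719, -0.001]
wrist_force: [-0.1, -0.5, -0.0]
finger_gap: 0.0431
```

```bash
python3 - <<'E'
from h import *
st()
for n in ['wrist','top']:
    d=get(n,n+'1.png')
E
```

```text
t 2.05 tcp [0.5918 0.0923 0.2691] q [-1.60e-03  6.95e-01  7.19e-01 -7.00e-04] F [-0.1 -0.5 -0. ] gap 0.0431 J [0.02 0.36 0.24 1.45 0.   1.56]
```

View pics/wrist1.png

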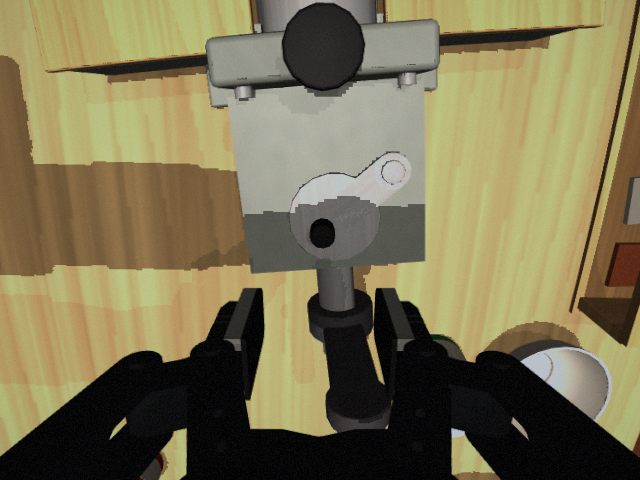

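```bash
python3 - <<'E'
from h import *
d=load('wrist1.png')
print(atz(d,(322,231),.2025),atz(d,(394,172),.19))
print(atz(d,(252,272),.184),atz(d,(425,262),.184))
print(proj(d,[[.592,.0923,.25]]))
E
```

```text
[0.59237332 0.09756014 0.2025    ] [0.63306728 0.13094639 0.19      ]
[0.54866356 0.0622271  0.184     ] [0.65918386 0.07298695 0.184     ]
[[321.23725741 273.17107445]]
```

Request:
move_arm:
  commands:
    - [[0, 0.03, -0.5], [0, 0, 0], 0.0]
    - [[0, 0, -0.5], [0, 0, 0], 0.0]
    - [[0, 0, -0.42], [0, 0, 0], 0.0]
    - [[0, 0, 0], [0, 0, 0], -0.9]
    - [[0, 0, 0], [0, 0, 0], -0.9]

```text
clock: 2.65
tcp_pos: [0.5904, 0.088, 0.2165]
orientation: [0.0, 0.698, 0.717, 0.0]
wrist_force: [0.5, -0.7, 0.1]
finger_gap: 0.0143
```

Request:
move_arm:
  commands:
    - [[0, 0, 0], [0, 0, 0], -0.9]
    - [[0, 0, 0], [0, 0, 0], -0.9]

```text
clock: 2.85
tcp_pos: [0.5914, 0.0888, 0.2171]
orientation: [0.001, 0.697, 0.717, 0.001]
wrist_force: [0.4, 0.6, -0.0]
finger_gap: 0.0044
```

```bash
python3 - <<'E'
from h import *
st()
for n in ['wrist','top']:
    d=get(n,n+'2.png')
st()
d=get('scene','scene2.png');zoom(d,(400,320),240,180,3.3,'z5.png')
E
```

```text
t 2.85 tcp [0.5914 0.0888 0.2171] q [0.0009 0.6971 0.7169 0.0008] F [ 0.4  0.6 -0. ] gap 0.0044 J [ 0.01  0.36  0.11  1.32 -0.    1.56]
t 2.95 tcp [0.5912 0.0891 0.2166] q [6.000e-04 6.970e-01 7.171e-01 6.000e-04] F [ 0.4  0.1 -0. ] gap 0.0043 J [ 0.02  0.36  0.11  1.32 -0.    1.56]
off 280 230 k 3.3
```

View pics/wrist2.png

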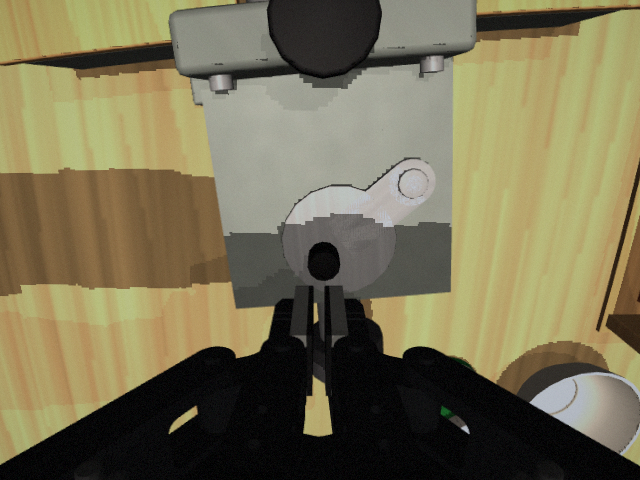

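View pics/z5.png

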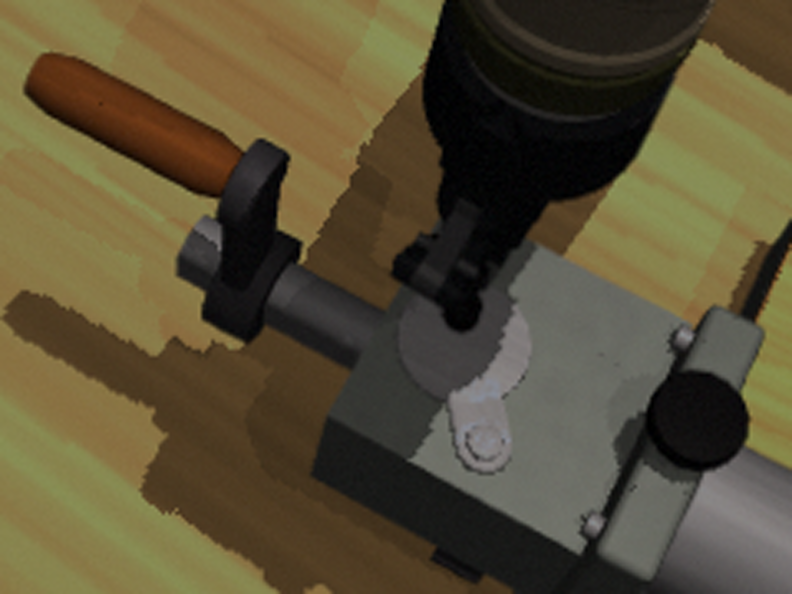

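```bash
python3 - <<'E'
from h import *
d=load('wrist2.png')
print(atz(d,(324,256),.2025),atz(d,(413,183),.19))
o=[.5914,.0888,.2171]
for dz in (0,-.01,-.019): print(dz,proj(d,np.array(o)+[0,0,dz]))
s=load('scene2.png')
for p in ([.5914,.0888,.1981],[.592,.0935,.2025]): print(proj(s,p))
zoom(s,(425,320),80,60,10,'z6.png');zoom(d,(320,270),120,90,6.5,'z7.png')
E
```

```text
[0.59256092 0.09925806 0.2025    ] [0.63246318 0.13115276 0.19      ]
0 [[320.98016013 291.64808357]]
-0.01 [[320.80866088 281.53830655]]
-0.019 [[320.66866904 273.28994063]]
[[417.96291481 320.93265518]]
[[421.20447271 321.93801641]]
off 385 290 k 10
off 260 225 k 6.5
```

View pics/z6.png

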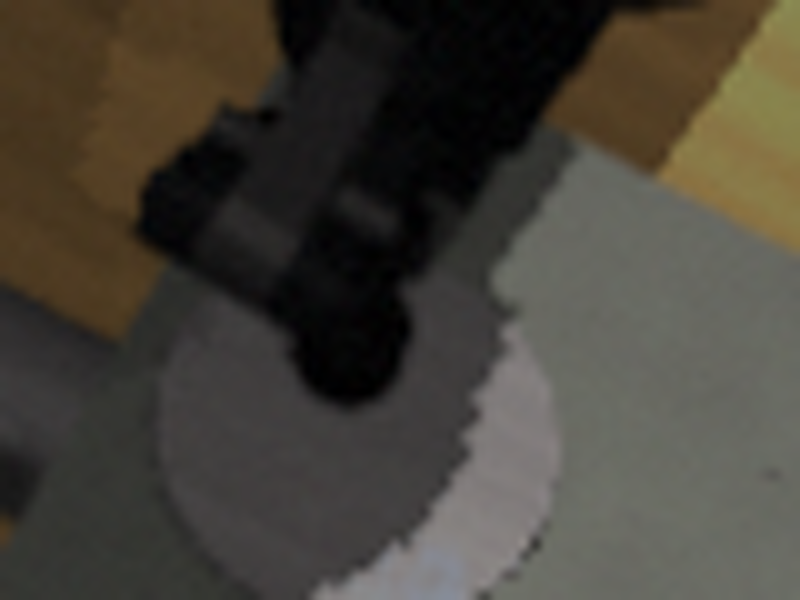

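View pics/z7.png

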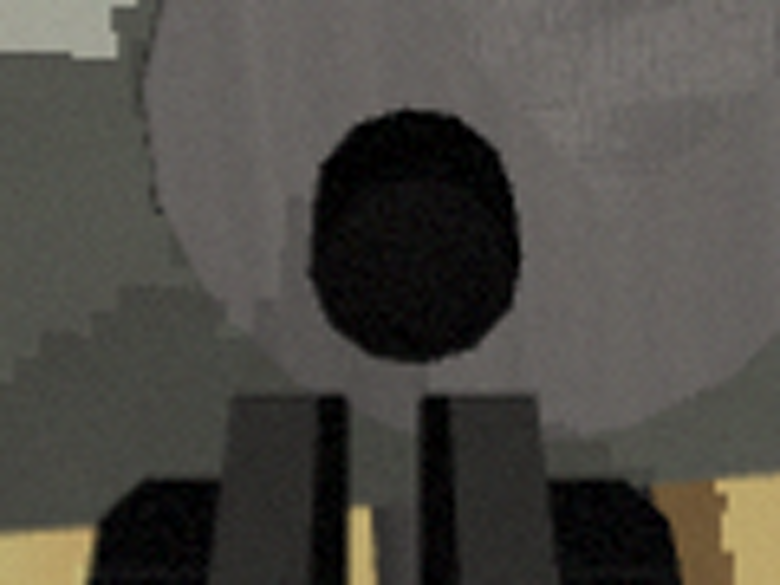

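```bash
python3 - <<'E'
from h import *
print(env.tcp_to_tips)
d=load('wrist2.png')
A=d['cfw'];print('cam',-A[:3,:3].T@A[:3,3],'fwd',A[2,:3])
print('knobtop',atz(d,(324,265),.2025))
o=np.array([.5914,.0888,.2171])
for dy in(-.011,.011):
  for dz in (0.02,.01,0,-.01,-.019): print(dy,dz,proj(d,o+[0.002,dy,dz]))
E
```

```text
0.019
cam [0.58788159 0.1673101  0.3742665 ] fwd [ 0.01048155 -0.30325527 -0.95285171]
knobtop [0.59269966 0.09488659 0.2025    ]
-0.011 0.02 [[325.70921048 340.76711276]]
-0.011 0.01 [[325.25865924 327.01717327]]
-0.011 0 [[324.85508975 314.71317091]]
-0.011 -0.01 [[324.49163919 303.64201035]]
-0.011 -0.019 [[324.19417633 294.58768846]]
0.011 0.02 [[327.69373556 289.33590942]]
0.011 0.01 [[327.10325815 277.95260642]]
0.011 0 [[326.57778926 267.8313452 ]]
0.011 -0.01 [[326.10725422 258.77517306]]
0.011 -0.019 [[325.72400186 251.40374501]]
```

```bash
python3 - <<'E'
from h import *
s=load('scene2.png'); o=np.array([.5914,.0888,.2171])
for dz in (.02,.01,0,-.01,-.019): print(dz,proj(s,o+[0.00,-.011,dz]),proj(s,o+[0,.011,dz]), proj(s,o+[-.012,-.011,dz]),proj(s,o+[.012,-.011,dz]))
im=s['frame'][290:350,385:465,::-1].astype(float); im=np.clip(im*4,0,255).astype('uint8')
cv2.imwrite('pics/z8.png',cv2.resize(im,None,fx=10,fy=10,interpolation=cv2.INTER_CUBIC))
E
```

```text
0.02 [[415.41803958 304.22789468]] [[429.92070634 313.72469942]] [[420.37563004 297.49469613]] [[410.38807793 311.05004128]]
0.01 [[414.26815083 307.44528763]] [[428.59058842 316.85653484]] [[419.17804364 300.76940314]] [[409.28763    314.20794672]]
0 [[413.14396063 310.58824186]] [[427.29047931 319.91520155]] [[418.00696406 303.96898979]] [[408.21201296 317.29216712]]
-0.01 [[412.04464038 313.65924595]] [[426.01940174 322.90317092]] [[416.86154643 307.09594262]] [[407.16041708 320.30519021]]
-0.019 [[411.07585869 316.36360289]] [[424.89947903 325.53385315]] [[415.85194093 309.85006827]] [[406.23387695 322.95800625]]
```

View pics/z8.png

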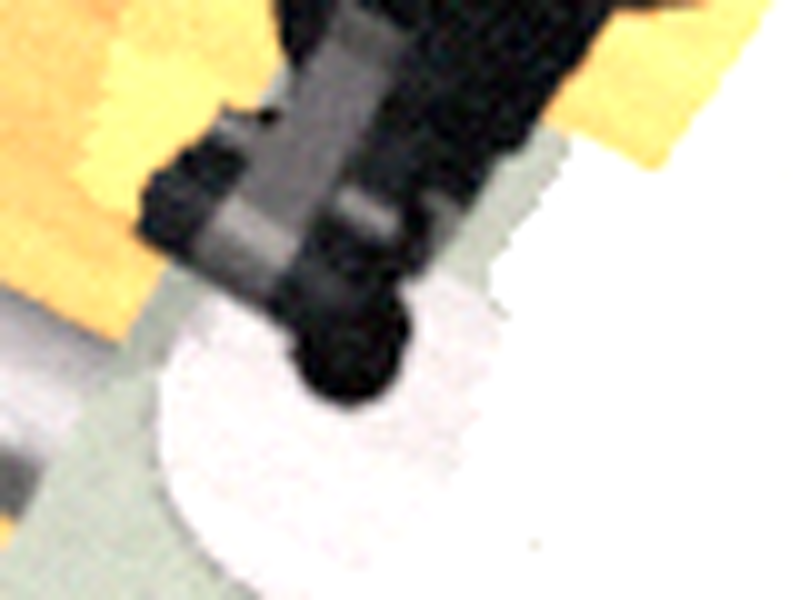

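```bash
python3 - <<'E'
from h import *
z=eyes.read_camera('wrist'); M=np.array(z['mount']); print(np.round(M,3))
d=dict(load('wrist2.png'))
for name,px,g,w in(('wrist2',(319,286),.0044,10.8),('wrist1',(319,289),.0431,375-263),('wrist0',(319,303),.0852,237)):
    dep=410.6*g/w
    m=np.array(d['mtx']); v=(np.array(px)-m[:2,2])/410.6
    c=np.array([v[0]*dep,v[1]*dep,dep,1]); print(name,dep,(M@c)[:3])
E
```

```text
[[-0.    -0.953 -0.303  0.079]
 [ 1.    -0.    -0.    -0.001]
 [ 0.    -0.303  0.953 -0.157]
 [ 0.     0.     0.     1.   ]]
wrist2 0.1672814814814815 [ 0.0050888  -0.00081798 -0.00504893]
wrist1 0.15800767857142858 [ 0.00806193 -0.00082416 -0.01383483]
wrist0 0.14760810126582277 [ 0.00790622 -0.00083216 -0.02479825]
```

```bash
python3 - <<'E'
from h import *
for f,c in(('wrist0.png',(320,340)),('wrist1.png',(320,340))):
    d=load(f); im=d['frame'][260:440,200:440,::-1].astype(float); im=np.clip(im*4,0,255).astype('uint8')
    cv2.imwrite('pics/b'+f,cv2.resize(im,None,fx=3.3,fy=3.3,interpolation=cv2.INTER_CUBIC))
E
```

```text
(no output)
```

View pics/bwrist1.png

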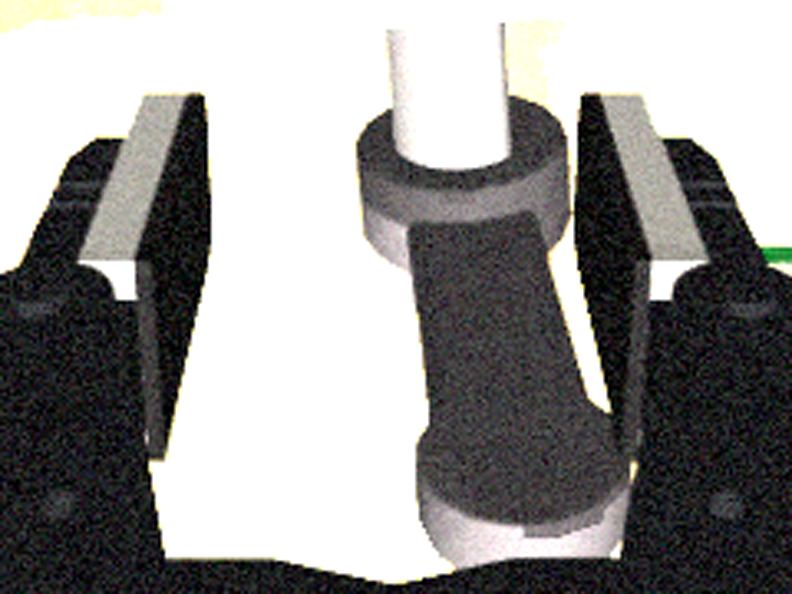

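The fingers look higher relative to the TCP than nominal, and they closed on nothing. I'll settle that with a gentle touch on the bare hood top, beside the cover.

Request:
move_arm:
  commands:
    - [[0, 0, 0.4], [0, 0, 0], -1]
    - [[-0.4, 0.55, 0], [0, 0, 0], -1]
    - [[-0.4, 0.55, 0], [0, 0, 0], -1]
    - [[0, 0, -0.4], [0, 0, 0], -1]
    - [[0, 0, 0], [0, 0, 0], -1]

```text
clock: 3.55
tcp_pos: [0.5574, 0.1338, 0.2143]
orientation: [-0.001, 0.696, 0.718, -0.001]
wrist_force: [-0.2, -0.3, -0.7]
finger_gap: 0.0002
```

Request:
move_arm:
  commands:
    - [[0, 0, -0.1], [0, 0, 0], -1]
    - [[0, 0, -0.1], [0, 0, 0], -1]
    - [[0, 0, 0], [0, 0, 0], -1]

```text
clock: 3.85
tcp_pos: [0.5589, 0.1327, 0.2072]
orientation: [-0.0, 0.697, 0.717, -0.0]
wrist_force: [0.2, -0.4, 0.0]
finger_gap: -0.0
```

Request:
move_arm:
  commands:
    - [[0, 0, -0.1], [0, 0, 0], -1]
    - [[0, 0, -0.1], [0, 0, 0], -1]
    - [[0, 0, 0], [0, 0, 0], -1]

```text
clock: 4.15
tcp_pos: [0.5585, 0.133, 0.1989]
orientation: [-0.0, 0.697, 0.717, -0.0]
wrist_force: [0.7, -0.6, 0.6]
finger_gap: 0.0003
```

```bash
python3 - <<'E'
from h import *
st();d=get('scene','scene3.png')
im=d['frame'][260:380,360:520,::-1].astype(float); im=np.clip(im*3,0,255).astype('uint8')
cv2.imwrite('pics/z9.png',cv2.resize(im,None,fx=5,fy=5,interpolation=cv2.INTER_CUBIC))
d=get('wrist','wrist3.png')
im=d['frame'][180:360,200:440,::-1].astype(float); im=np.clip(im*3,0,255).astype('uint8')
cv2.imwrite('pics/z10.png',cv2.resize(im,None,fx=3.3,fy=3.3,interpolation=cv2.INTER_CUBIC))
E
```

```text
t 4.15 tcp [0.5585 0.133  0.1989] q [-3.000e-04  6.971e-01  7.170e-01 -4.000e-04] F [ 0.7 -0.6  0.6] gap 0.0003 J [ 0.09  0.32  0.01  1.26 -0.    1.64]
```

View pics/z9.png

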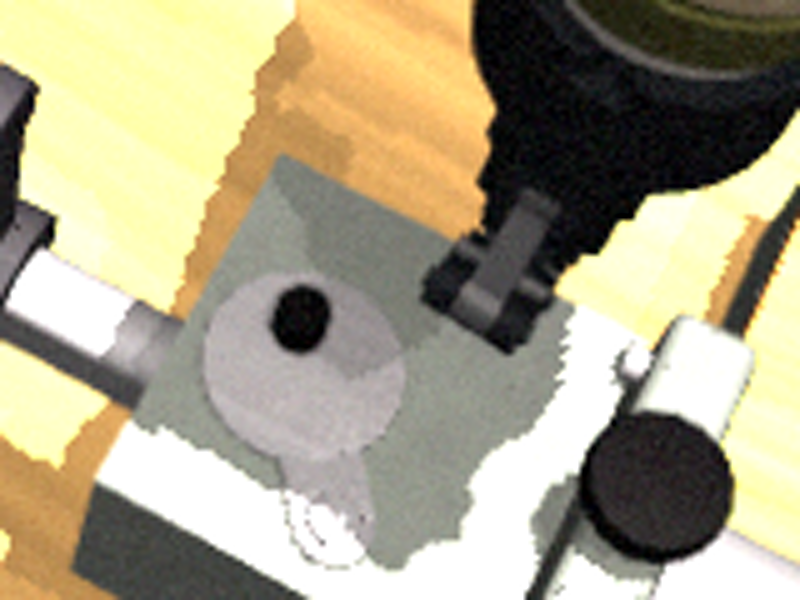

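View pics/z10.png

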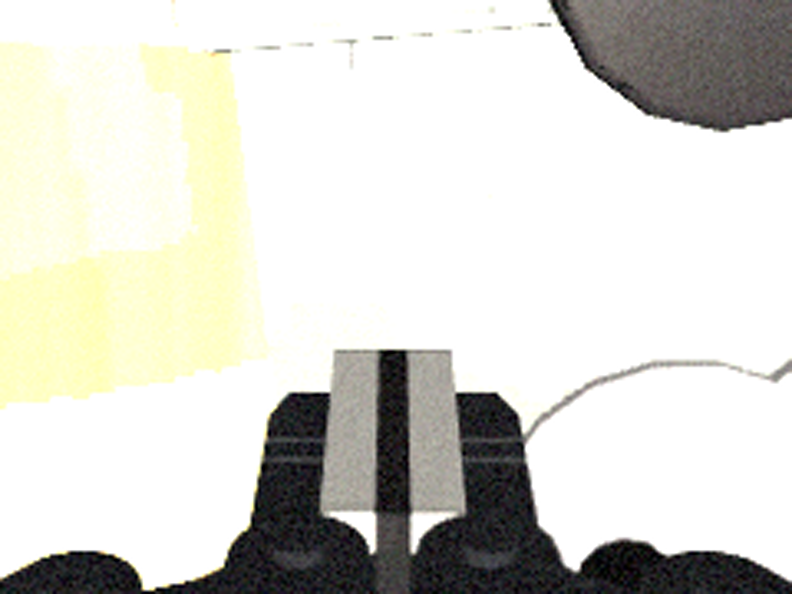

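```bash
python3 - <<'E'
from h import *
s=load('scene3.png'); o=np.array([.5585,.133,.1989])
for px in((445,319.4),(463,330.4)):
  for z in (.184,.19,.2,.21,.22): print(px,z,np.round(atz(s,px,z)-o,4))
w=load('wrist3.png')
# strip tip edge px
for px in ((200+335/3.3,180+350/3.3),(200+452/3.3,180+350/3.3)):
  for z in (.18,.19,.2,.21,.22): print(px,z,np.round(atz(w,px,z)-o,4))
E
```

```text
(445, 319.4) 0.184 [ 0.0021 -0.0171 -0.0149]
(445, 319.4) 0.19 [ 0.005  -0.0167 -0.0089]
(445, 319.4) 0.2 [ 0.0099 -0.0161  0.0011]
(445, 319.4) 0.21 [ 0.0147 -0.0154  0.0111]
(445, 319.4) 0.22 [ 0.0196 -0.0148  0.0211]
(463, 330.4) 0.184 [ 0.0011  0.011  -0.0149]
(463, 330.4) 0.19 [ 0.0041  0.0112 -0.0089]
(463, 330.4) 0.2 [0.009  0.0114 0.0011]
(463, 330.4) 0.21 [0.0138 0.0117 0.0111]
(463, 330.4) 0.22 [0.0187 0.012  0.0211]
(301.5151515151515, 286.06060606060606) 0.18 [-0.0089 -0.0069 -0.0189]
(301.5151515151515, 286.06060606060606) 0.19 [-0.0085 -0.0021 -0.0089]
(301.5151515151515, 286.06060606060606) 0.2 [-0.0082  0.0028  0.0011]
(301.5151515151515, 286.06060606060606) 0.21 [-0.0079  0.0076  0.0111]
(301.5151515151515, 286.06060606060606) 0.22 [-0.0075  0.0125  0.0211]
(336.969696969697, 286.06060606060606) 0.18 [ 0.0079 -0.0065 -0.0189]
(336.969696969697, 286.06060606060606) 0.19 [ 0.0073 -0.0016 -0.0089]
(336.969696969697, 286.06060606060606) 0.2 [0.0067 0.0032 0.0011]
(336.969696969697, 286.06060606060606) 0.21 [0.0061 0.008  0.0111]
(336.969696969697, 286.06060606060606) 0.22 [0.0054 0.0128 0.0211]
```

Request:
move_arm:
  commands:
    - [[-0.1, -0.7, 0], [0, 0, 0], -1]
    - [[0, 0, -0.1], [0, 0, 0], -1]
    - [[0, 0, -0.1], [0, 0, 0], -1]
    - [[0, 0, 0], [0, 0, 0], -1]

```text
clock: 4.65
tcp_pos: [0.5545, 0.1055, 0.191]
orientation: [-0.0, 0.697, 0.717, -0.0]
wrist_force: [0.0, -0.0, 0.9]
finger_gap: 0.0
```

Request:
move_arm:
  commands:
    - [[0, 0, -0.1], [0, 0, 0], -1]
    - [[0, 0, -0.1], [0, 0, 0], -1]
    - [[0, 0, 0], [0, 0, 0], -1]

```text
clock: 4.95
tcp_pos: [0.5543, 0.1055, 0.1828]
orientation: [-0.0, 0.697, 0.717, -0.0]
wrist_force: [0.8, 0.9, -0.1]
finger_gap: -0.0001
```

Request:
move_arm:
  commands:
    - [[0, 0, -0.1], [0, 0, 0], -1]
    - [[0, 0, 0], [0, 0, 0], -1]

```text
clock: 5.15
tcp_pos: [0.5545, 0.1053, 0.179]
orientation: [-0.0, 0.697, 0.717, -0.0]
wrist_force: [0.1, 0.1, 0.3]
finger_gap: 0.0002
```

Request:
move_arm:
  commands:
    - [[0, 0, -0.1], [0, 0, 0], -1]
    - [[0, 0, 0], [0, 0, 0], -1]

```text
clock: 5.35
tcp_pos: [0.5545, 0.1052, 0.1751]
orientation: [-0.0, 0.697, 0.717, -0.0]
wrist_force: [0.2, -0.3, -0.1]
finger_gap: -0.0
```

```bash
python3 - <<'E'
from h import *
d=get('scene','scene4.png')
im=d['frame'][240:390,360:560,::-1].astype(float); im=np.clip(im*2.5,0,255).astype('uint8')
cv2.imwrite('pics/z11.png',cv2.resize(im,None,fx=4,fy=4,interpolation=cv2.INTER_CUBIC))
d=get('wrist','wrist4.png')
E
```

```text
(no output)
```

View pics/z11.png

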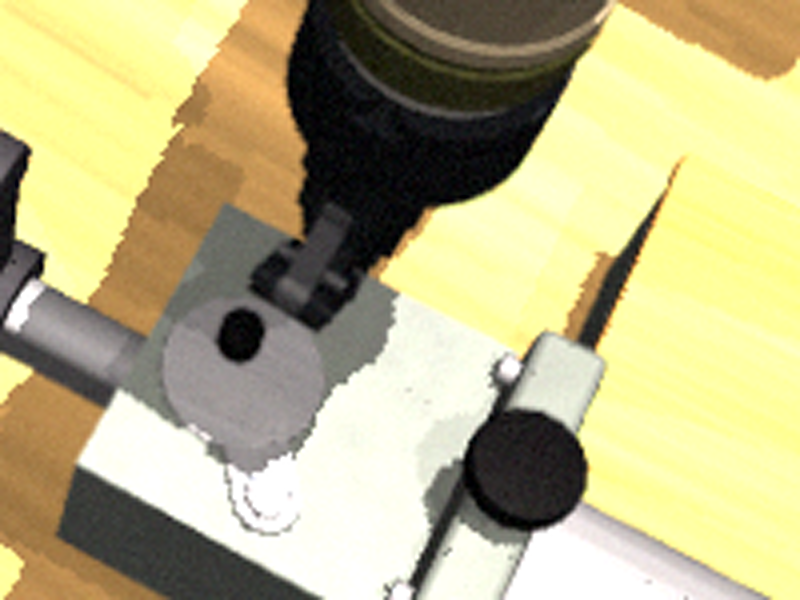

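View pics/wrist4.png

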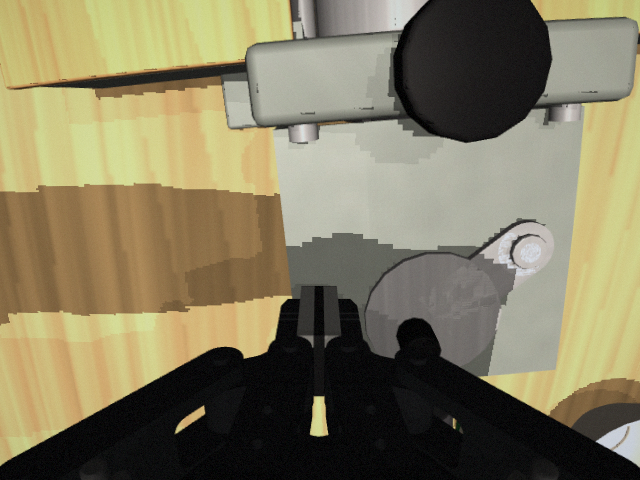

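Request:
move_arm:
  commands:
    - [[0, 0, -0.1], [0, 0, 0], -1]
    - [[0, 0, 0], [0, 0, 0], -1]

```text
clock: 5.65
tcp_pos: [0.5545, 0.1051, 0.1711]
orientation: [-0.0, 0.697, 0.717, -0.0]
wrist_force: [0.6, -0.6, -0.1]
finger_gap: 0.0001
```

Request:
move_arm:
  commands:
    - [[0, 0, -0.1], [0, 0, 0], -1]
    - [[0, 0, 0], [0, 0, 0], -1]

```text
clock: 5.85
tcp_pos: [0.5551, 0.1052, 0.1691]
orientation: [0.001, 0.697, 0.717, 0.001]
wrist_force: [-1.7, -0.5, 8.7]
finger_gap: -0.0
```

Contact came at TCP z ≈ 0.1695 on the 0.184 m hood. So the shut fingertips really stand about 14.5 mm behind the reported TCP, not 19 mm ahead, which agrees with the wrist picture. From here I use grasp point = TCP z + 33 mm. Now I'll grip the knob.

Request:
move_arm:
  commands:
    - [[0, 0, 1.0], [0, 0, 0], -0.3]
    - [[0.93, -0.28, 0], [0, 0, 0], -0.1]
    - [[0, 0, 0], [0, 0, 0], -0.1]
    - [[0, 0, -0.4], [0, 0, 0], -0.1]
    - [[0, 0, -0.35], [0, 0, 0], -0.1]

```text
clock: 6.35
tcp_pos: [0.5921, 0.0939, 0.1769]
orientation: [0.0, 0.697, 0.717, 0.0]
wrist_force: [-0.0, -0.3, -1.6]
finger_gap: 0.0384
```

Request:
move_arm:
  commands:
    - [[0, 0, 0], [0, 0, 0], -0.1]
    - [[0, 0, 0], [0, 0, 0], -0.9]
    - [[0, 0, 0], [0, 0, 0], -0.9]
    - [[0, 0, 0], [0, 0, 0], -0.9]

```text
clock: 6.75
tcp_pos: [0.5931, 0.0941, 0.1784]
orientation: [0.001, 0.697, 0.717, 0.001]
wrist_force: [3.0, 0.7, -2.5]
finger_gap: 0.0132
```

```bash
python3 - <<'E'
import numpy as np
a=np.deg2rad(-138.4+np.arange(10)*10.5);p=.0547*np.c_[np.cos(a),np.sin(a)]
print(np.round(np.diff(p,axis=0)/.04,2).tolist())
E
```

```text
[[0.18, -0.17], [0.21, -0.14], [0.23, -0.09], [0.25, -0.05], [0.25, -0.01], [0.25, 0.04], [0.24, 0.08], [0.22, 0.13], [0.19, 0.16]]
```

Request:
move_arm:
  commands:
    - [[0.18, -0.17, 0], [0, 0, 0], -0.9]
    - [[0.21, -0.14, 0], [0, 0, 0], -0.9]
    - [[0.23, -0.09, 0], [0, 0, 0], -0.9]
    - [[0.25, -0.05, 0], [0, 0, 0], -0.9]
    - [[0.25, -0.01, 0], [0, 0, 0], -0.9]

```text
clock: 7.25
tcp_pos: [0.6365, 0.0703, 0.1782]
orientation: [0.002, 0.698, 0.716, -0.004]
wrist_force: [-4.3, -13.9, 4.2]
finger_gap: 0.0131
```

Request:
move_arm:
  commands:
    - [[0.25, 0.04, 0], [0, 0, 0], -0.9]
    - [[0.24, 0.08, 0], [0, 0, 0], -0.9]
    - [[0.22, 0.13, 0], [0, 0, 0], -0.9]
    - [[0.19, 0.16, 0], [0, 0, 0], -0.9]
    - [[0, 0, 0], [0, 0, 0], -0.9]

```text
clock: 7.75
tcp_pos: [0.6744, 0.0927, 0.1781]
orientation: [0.0, 0.697, 0.717, 0.001]
wrist_force: [0.4, 1.9, 3.0]
finger_gap: 0.0127
```

Request:
move_arm:
  commands:
    - [[0, 0, 0], [0, 0, 0], 0.0]
    - [[0, 0, 0], [0, 0, 0], 0.0]
    - [[0, 0, 0.5], [0, 0, 0], 0.0]
    - [[-0.3, -0.3, 1], [0, 0, 0], 0.2]
    - [[-0.4, -0.5, 1], [0, 0, 0], 0.4]

```text
clock: 8.25
tcp_pos: [0.6441, 0.0604, 0.2771]
orientation: [-0.001, 0.696, 0.718, -0.001]
wrist_force: [1.4, -1.6, -0.3]
finger_gap: 0.0597
```

Request:
move_arm:
  commands:
    - [[-0.3, -0.5, 0], [0, 0, 0], 0.4]
    - [[0, 0, 0], [0, 0, 0], 0.4]

```text
clock: 8.45
tcp_pos: [0.6325, 0.0378, 0.2799]
orientation: [0.002, 0.698, 0.716, 0.001]
wrist_force: [0.1, 0.0, -0.1]
finger_gap: 0.0597
```

```bash
python3 - <<'E'
from h import *
st()
for n in ['wrist','top','scene']:
    d=get(n,n+'5.png')
E
```

```text
t 8.45 tcp [0.6325 0.0378 0.2799] q [0.0017 0.6979 0.7162 0.0008] F [ 0.1  0.  -0.1] gap 0.0597 J [-0.07  0.43  0.37  1.51 -0.    1.48]
```

View pics/wrist5.png

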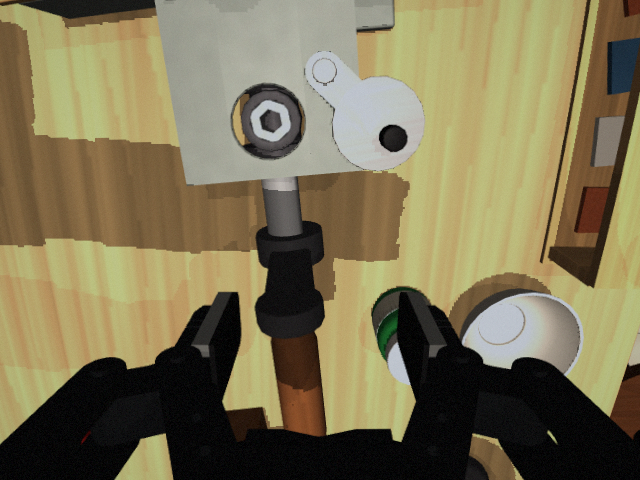

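View pics/scene5.png

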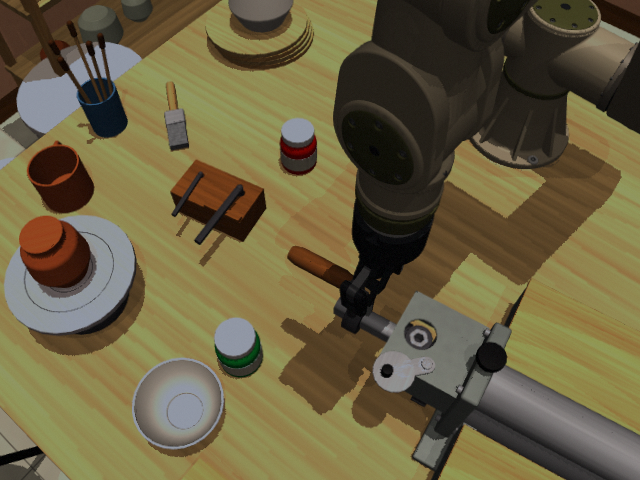

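View pics/top5.png

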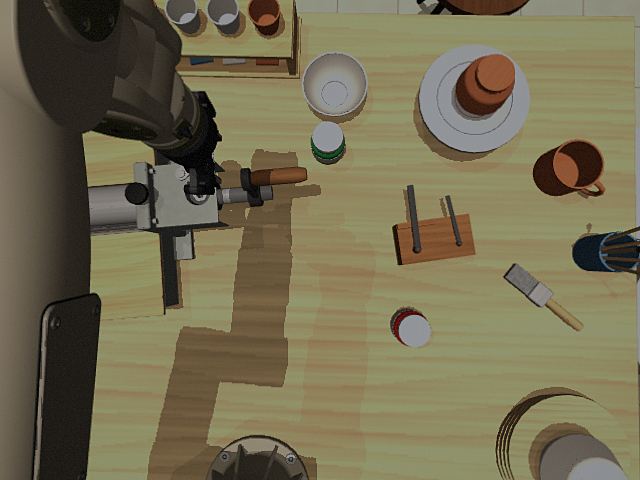

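The cover is open and off the hood, and the port at (268,121) in the wrist view shows the hex screw. Next I'll measure the socket and handle.

```bash
python3 - <<'E'
from h import *
d=load('wrist5.png');zoom(d,(290,110),160,120,5,'z12.png')
im=d['frame'][210:440,230:350,::-1].astype(float); im=np.clip(im*2,0,255).astype('uint8')
cv2.imwrite('pics/z13.png',cv2.resize(im,None,fx=2.6,fy=2.6))
s=load('scene5.png');zoom(s,(415,345),100,80,8,'z14.png')
E
```

```text
off 210 50 k 5
off 365 305 k 8
```

View pics/z12.png

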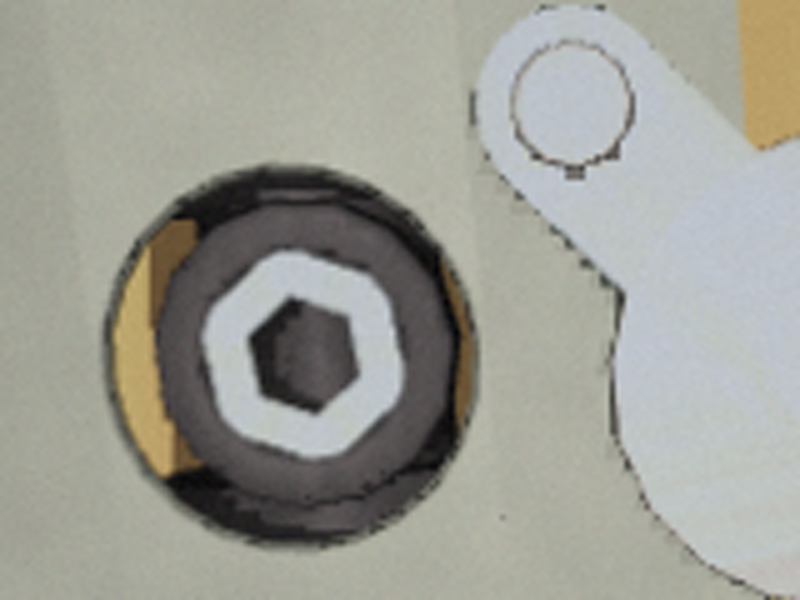

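View pics/z13.png

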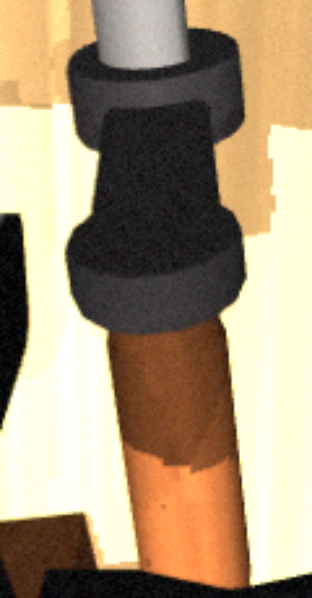

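View pics/z14.png

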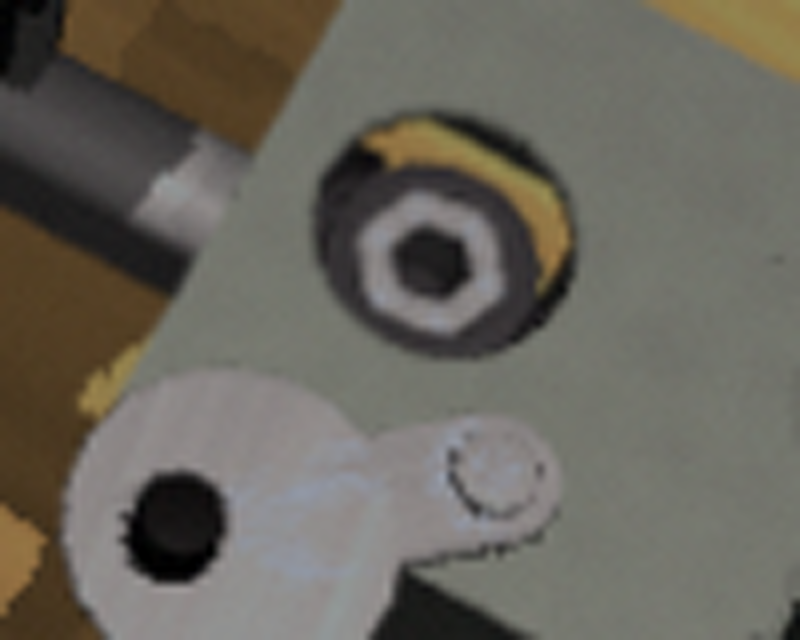

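```bash
python3 - <<'E'
from h import *
d=load('wrist5.png');s=load('scene5.png')
hx=np.array([(300,297),(350,320),(358,375),(318,413),(262,392),(248,345)])/5+[210,50]-.4
P=np.array([atz(d,p,.173) for p in hx]);c=P.mean(0);print(c);a=np.rad2deg(np.arctan2(*(P-c)[:,[1,0]].T[::1]));print(a,a%60,np.hypot(*(P-c)[:,:2].T))
ox=np.array([(292,250),(365,272),(403,325)])/5+[210,50]-.4
print('scene',atz(s,(365+432/8-.4,305+262/8-.4),.173), tri((d,hx.mean(0)),(s,(365+432/8-.4,305+262/8-.4))))
pc=np.array((292,356))/5+[210,50]-.4;print('port wrist',atz(d,pc,.184),'scene',atz(s,(365+445/8,305+235/8),.184))
print('pin',atz(d,(210+573/5,50+102/5),.19),'knob',atz(d,(394,140),.2025), tri((d,(394,140)),(s,(386.5,370))))
# handle: axis points
f=lambda x,y:(230+x/2.6,210+y/2.6)
for z in(.235,):
  for y in (340,460,570):
    l={340:107,460:127,570:140}[y];r={340:222,460:236,570:249}[y]
    print(atz(d,f(l,y),z),atz(d,f(r,y),z))
E
```

```text
[0.60030911 0.10128005 0.173     ]
[  95.46030305   40.13082317  -17.37395247  -77.85070413 -141.67535099
  169.56268871] [35.46030305 40.13082317 42.62604753 42.14929587 38.32464901 49.56268871] [0.00733135 0.00721759 0.00683155 0.00700261 0.00709477 0.00737044]
scene [0.60003311 0.0999125  0.173     ] (array([0.60050241, 0.10069524, 0.17421273]), [np.float64(0.0006790780358834571), np.float64(0.0006790780358834429)])
port wrist [0.5998273  0.10201527 0.184     ] scene [0.59943852 0.10075449 0.184     ]
pin [0.63283861 0.13112541 0.19      ] knob [0.67289741 0.09435276 0.2025    ] (array([0.6736115 , 0.09360248, 0.19874023]), [np.float64(0.00039418758562289566), np.float64(0.00039418758562285403)])
[ 0.60600937 -0.01652586  0.235     ] [ 0.63120353 -0.01587732  0.235     ]
[ 0.61015383 -0.04848429  0.235     ] [ 0.63514434 -0.04784736  0.235     ]
[ 0.61299566 -0.08078845  0.235     ] [ 0.63914927 -0.0801361   0.235     ]
```

Request:
move_arm:
  commands:
    - [[-0.08, -0.7, 0], [0, 0, 0.6], 0.4]
    - [[-0.08, -0.8, 0], [0, 0, 0], 0.4]
    - [[-0.08, -0.77, -0.3], [0, 0, 0], 0.4]
    - [[0, 0, -0.8], [0, 0, 0], 0.4]
    - [[0, 0, -0.8], [0, 0, 0], 0.4]
  newtons: 20

```text
clock: 9.1
tcp_pos: [0.6237, -0.0513, 0.2]
orientation: [0.0, 0.667, 0.745, 0.0]
wrist_force: [0.4, -0.5, -0.0]
finger_gap: 0.0597
```

```bash
python3 - <<'E'
from h import *
st()
d=get('scene','scene6.png')
im=d['frame'][200:380,260:500,::-1].astype(float); im=np.clip(im*2,0,255).astype('uint8')
cv2.imwrite('pics/z15.png',cv2.resize(im,None,fx=3.3,fy=3.3))
d=get('wrist','wrist6.png')
im=np.clip(d['frame'][:,:,::-1]*1.5,0,255).astype('uint8');cv2.imwrite('pics/z16.png',im)
E
```

```text
t 9.1 tcp [ 0.6237 -0.0513  0.2   ] q [1.000e-04 6.667e-01 7.453e-01 2.000e-04] F [ 0.4 -0.5 -0. ] gap 0.0597 J [-0.21  0.42  0.16  1.31  0.    1.25]
```

View pics/z15.png

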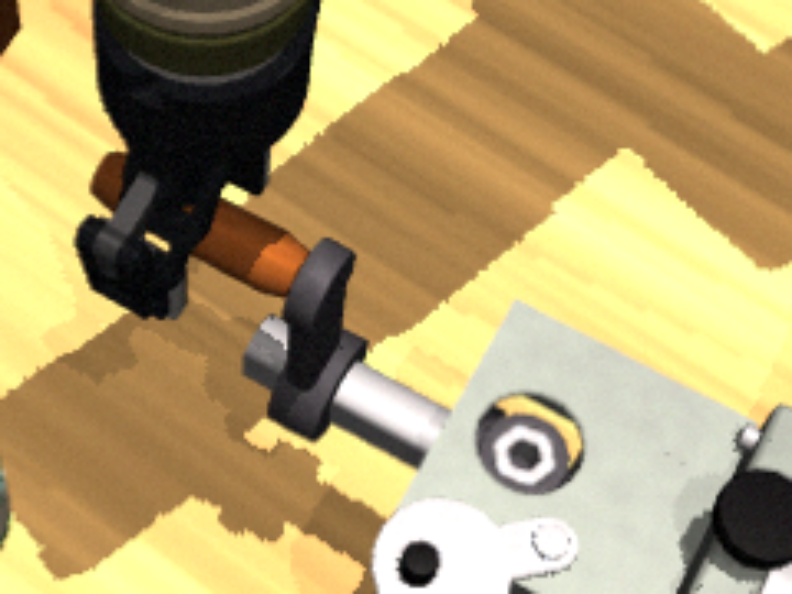

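View pics/z16.png

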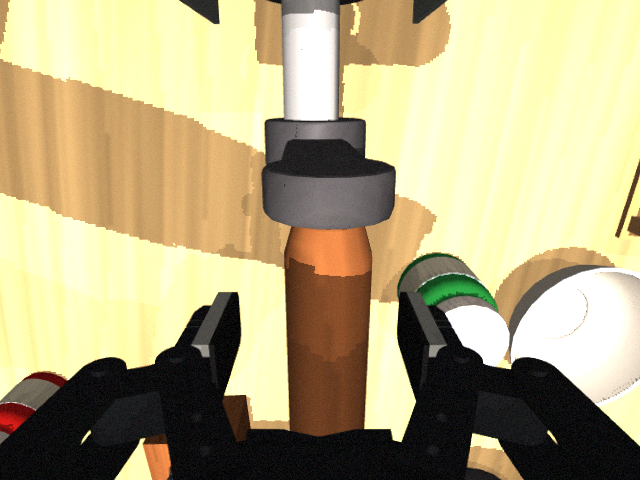

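The handle sits between the open pads, nearly centred (u 328 against 319). Closing now.

Request:
move_arm:
  commands:
    - [[0, 0, 0], [0, 0, 0], -0.5]
    - [[0, 0, 0], [0, 0, 0], -0.5]
    - [[0, 0, 0], [0, 0, 0], -0.5]
    - [[0, 0, 0], [0, 0, 0], -0.5]
  newtons: 25

```text
clock: 9.6
tcp_pos: [0.6243, -0.0505, 0.2035]
orientation: [0.001, 0.666, 0.746, 0.001]
wrist_force: [-0.0, 1.8, 2.7]
finger_gap: 0.0259
```

```bash
python3 - <<'E'
import numpy as np
th=np.linspace(1.62,0,17); y=.115
p=.1*np.c_[-np.cos(th)*np.cos(y),-np.cos(th)*np.sin(y),np.sin(th)]
print(np.round(np.diff(p,axis=0)/.04,2).tolist())
E
```

```text
[[-0.25, -0.03, -0.0], [-0.25, -0.03, -0.03], [-0.25, -0.03, -0.05], [-0.24, -0.03, -0.08], [-0.23, -0.03, -0.1], [-0.22, -0.03, -0.12], [-0.21, -0.02, -0.14], [-0.19, -0.02, -0.16], [-0.17, -0.02, -0.18], [-0.15, -0.02, -0.2], [-0.13, -0.02, -0.21], [-0.11, -0.01, -0.23], [-0.09, -0.01, -0.24], [-0.06, -0.01, -0.24], [-0.04, -0.0, -0.25], [-0.01, -0.0, -0.25]]
```

Request:
move_arm:
  commands:
    - [[-0.25, -0.03, 0], [0, 0, 0], -0.5]
    - [[-0.25, -0.03, -0.03], [0, 0, 0], -0.5]
    - [[-0.25, -0.03, -0.05], [0, 0, 0], -0.5]
    - [[-0.24, -0.03, -0.08], [0, 0, 0], -0.5]

```text
clock: 10.0
tcp_pos: [0.5887, -0.0551, 0.1991]
orientation: [0.005, 0.666, 0.746, 0.005]
wrist_force: [8.6, 3.1, 5.1]
finger_gap: 0.0261
```

Request:
move_arm:
  commands:
    - [[-0.23, -0.03, -0.1], [0, 0, 0], -0.5]
    - [[-0.22, -0.03, -0.12], [0, 0, 0], -0.5]
    - [[-0.21, -0.02, -0.14], [0, 0, 0], -0.5]
    - [[-0.19, -0.02, -0.16], [0, 0, 0], -0.5]

```text
clock: 10.4
tcp_pos: [0.5545, -0.0596, 0.178]
orientation: [0.005, 0.666, 0.746, 0.004]
wrist_force: [8.2, 3.4, 5.8]
finger_gap: 0.0261
```

Request:
move_arm:
  commands:
    - [[-0.17, -0.02, -0.18], [0, 0, 0], -0.5]
    - [[-0.15, -0.02, -0.2], [0, 0, 0], -0.5]
    - [[-0.13, -0.02, -0.21], [0, 0, 0], -0.5]
    - [[-0.11, -0.01, -0.23], [0, 0, 0], -0.5]

```text
clock: 10.8
tcp_pos: [0.5313, -0.0623, 0.145]
orientation: [0.004, 0.666, 0.746, 0.004]
wrist_force: [3.7, 3.4, 8.1]
finger_gap: 0.026
```

Request:
move_arm:
  commands:
    - [[-0.09, -0.01, -0.24], [0, 0, 0], -0.5]
    - [[-0.06, -0.01, -0.24], [0, 0, 0], -0.5]
    - [[-0.04, 0, -0.25], [0, 0, 0], -0.5]
    - [[-0.01, 0, -0.25], [0, 0, 0], -0.5]
    - [[0, 0, 0], [0, 0, 0], -0.5]

```text
clock: 11.3
tcp_pos: [0.5192, -0.0636, 0.103]
orientation: [0.001, 0.666, 0.746, 0.0]
wrist_force: [-0.8, -1.0, -1.2]
finger_gap: 0.0263
```

```bash
python3 - <<'E'
from h import *
st()
d=get('scene','scene7.png');zoom(d,(370,310),160,120,5,'z17.png')
E
```

```text
t 11.3 tcp [ 0.5192 -0.0636  0.103 ] q [0.0008 0.6663 0.7456 0.    ] F [-0.8 -1.  -1.2] gap 0.0263 J [-0.27  0.28 -0.29  1.   -0.    1.18]
off 290 250 k 5
```

View pics/z17.png

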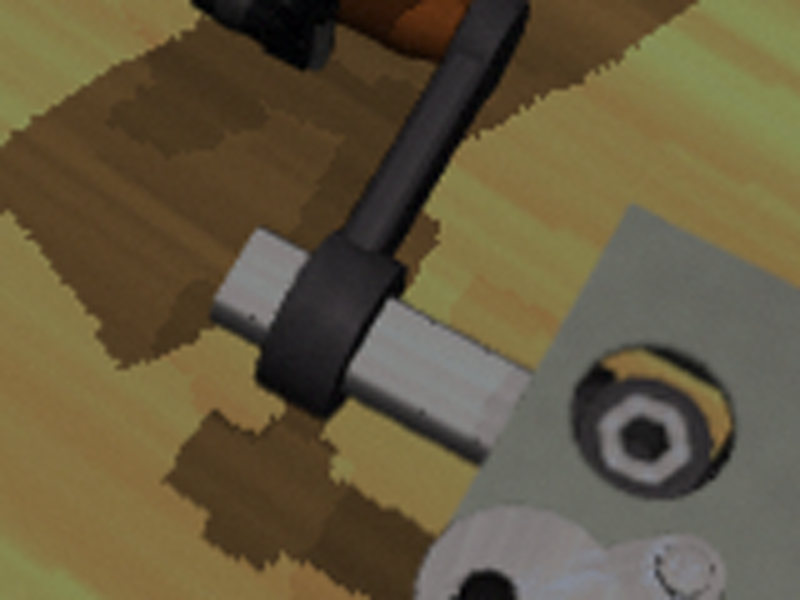

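The flat now shows on top, and the TCP track gives a crank angle near 0. Releasing, rising and heading towards the key.

Request:
move_arm:
  commands:
    - [[0, 0, 0], [0, 0, 0], 0.4]
    - [[0, 0, 0], [0, 0, 0], 0.4]
    - [[0, 0, 0], [0, 0, 0], 0.4]
    - [[0, 0, 0.6], [0, 0, 0], 0.4]
    - [[0, 0, 1], [0, 0, 0], 0.4]

```text
clock: 11.85
tcp_pos: [0.5171, -0.0626, 0.1645]
orientation: [-0.003, 0.666, 0.746, -0.001]
wrist_force: [0.7, 0.4, 0.0]
finger_gap: 0.0598
```

Request:
move_arm:
  commands:
    - [[0, 0, 1], [0, 0, 0], 0.4]
    - [[0, 0, 0.9], [0, 0, 0.9], 0.4]
    - [[0.1, -0.8, 0], [0, 0, 1], 0.2]
    - [[0.1, -0.8, 0], [0, 0, 1], 0]
    - [[0.1, -0.8, 0], [0, 0, 1], 0]

```text
clock: 12.35
tcp_pos: [0.5316, -0.1601, 0.2431]
orientation: [0.001, 0.438, 0.899, 0.0]
wrist_force: [0.1, 0.2, -0.4]
finger_gap: 0.0423
```

Request:
move_arm:
  commands:
    - [[0.1, -0.8, 0], [0, 0, 1], 0]
    - [[0.1, -0.8, 0], [0, 0, 1], 0]
    - [[0.1, -0.8, 0], [0, 0, 1], 0]
    - [[0.1, -0.8, 0], [0, 0, 1], 0]
    - [[0, -0.4, 0], [0, 0, 1], 0]

```text
clock: 12.85
tcp_pos: [0.5474, -0.3059, 0.2418]
orientation: [0.0, 0.106, 0.994, -0.0]
wrist_force: [-0.1, -0.5, -0.4]
finger_gap: 0.0428
```

Request:
move_arm:
  commands:
    - [[0, 0, -0.6], [0, 0, 1], 0]
    - [[0, 0, -0.6], [0, 0, 1], 0]
    - [[0, 0, 0], [0, 0, 0.4], 0]

```text
clock: 13.15
tcp_pos: [0.5455, -0.3023, 0.1904]
orientation: [-0.002, -0.061, 0.998, 0.002]
wrist_force: [-0.6, 1.1, -0.5]
finger_gap: 0.043
```

```bash
python3 - <<'E'
from h import *
st()
d=get('top','top8.png');zoom(d,(220,195),180,130,4.4,'z18.png')
d=get('scene','scene8.png');zoom(d,(370,300),200,150,4,'z19.png')
d=get('wrist','wrist8.png')
E
```

```text
t 13.15 tcp [ 0.5455 -0.3023  0.1904] q [-0.0024 -0.0614  0.9981  0.0022] F [-0.6  1.1 -0.5] gap 0.043 J [-0.63  0.42  0.14  1.3   0.   -0.76]
off 130 130 k 4.4
off 270 225 k 4
```

View pics/z18.png

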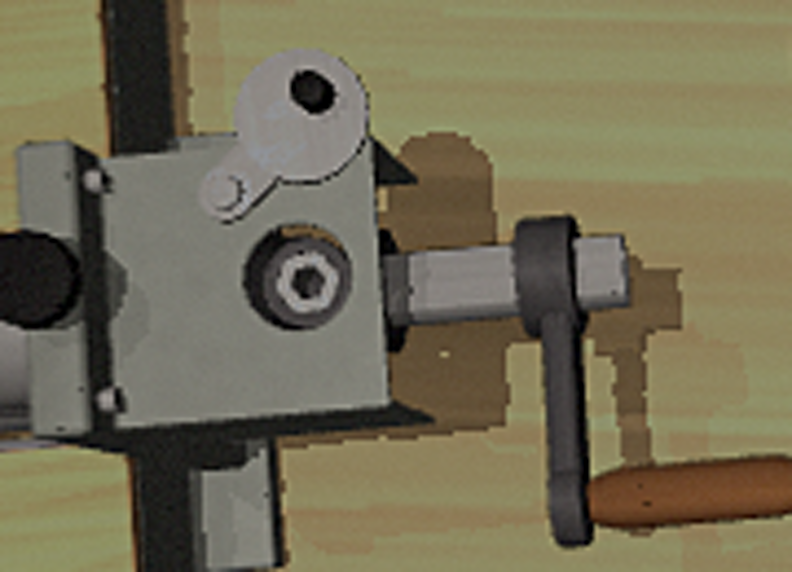

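View pics/z19.png

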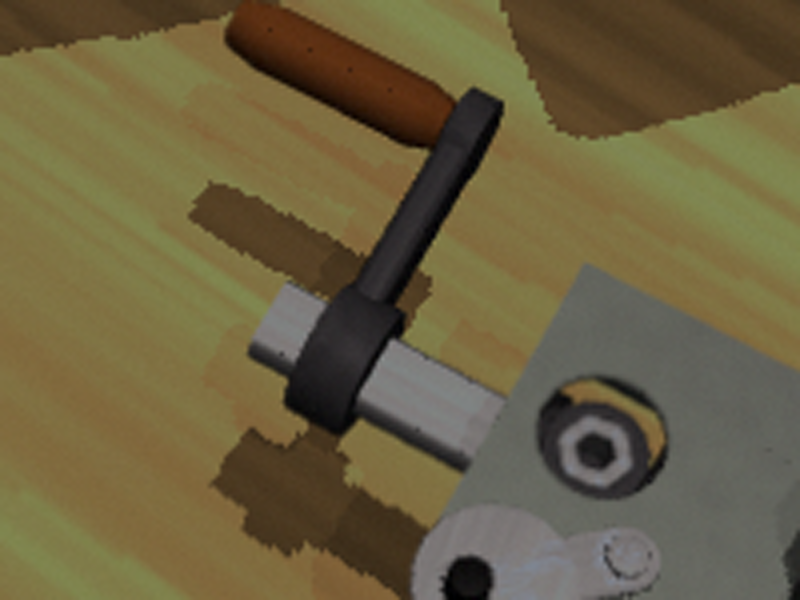

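View pics/wrist8.png

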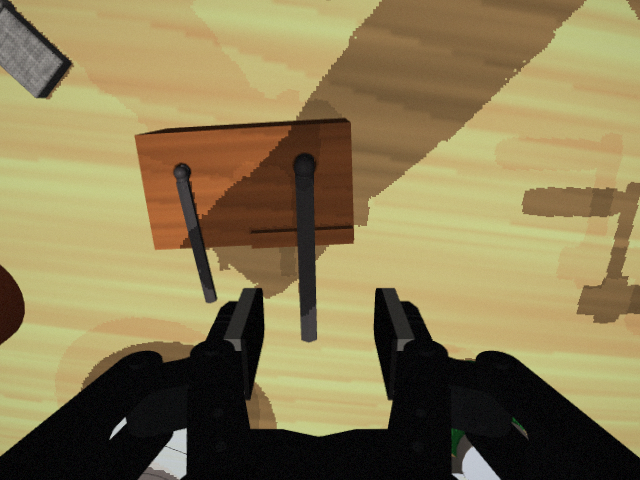

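```bash
python3 - <<'E'
from h import *
t=load('top8.png');s=load('scene8.png')
f=lambda x,y,k,o:(o[0]+x/k-.4,o[1]+y/k-.4)
print('hbase',tri((t,f(598,498,4.4,(130,130))),(s,f(442,118,4,(270,225)))))
yaw=.115;c=np.array([.6003,.1007,.135]);ex=np.array([np.cos(yaw),np.sin(yaw),0]);ey=np.array([-np.sin(yaw),np.cos(yaw),0]);ez=np.array([0,0,1])
print('hbase local',(tri((t,f(598,498,4.4,(130,130))),(s,f(442,118,4,(270,225))))[0]-c)@np.c_[ex,ey,ez])
# overlays
for d,name,(cx,cy,w,h) in((t,'ov_t.png',(225,170,70,52)),(s,'ov_s.png',(330,290,70,52))):
    k=11; im=np.clip(d['frame'][cy:cy+h,cx:cx+w,::-1]*1.6,0,255).astype('uint8'); im=cv2.resize(im,None,fx=k,fy=k,interpolation=cv2.INTER_CUBIC)
    al=np.arcsin(11.5/16)
    for th,col in((0,(0,255,0)),(.12,(0,0,255)),(-.12,(255,0,0))):
        for sg in(-1,1):
            a=-th*-1+0; b=sg*al+th   # angle from up towards +x
            r=.016*(np.sin(b)*ex+np.cos(b)*ez)
            pp=[proj(d,c+r+ey*y)[0] for y in(-.036,-.125)]
            q=[tuple(int(v) for v in ((np.array(p)-[cx,cy]+.5)*k)) for p in pp]; cv2.line(im,q[0],q[1],col,1)
    cv2.imwrite('pics/'+name,im)
E
```

```text
hbase (array([ 0.5143287 , -0.02137886,  0.15423892]), [np.float64(0.0011914130484706352), np.float64(0.0011914130484707588)])
hbase local [-0.09941159 -0.11140758  0.01923892]
```

View pics/ov_t.png

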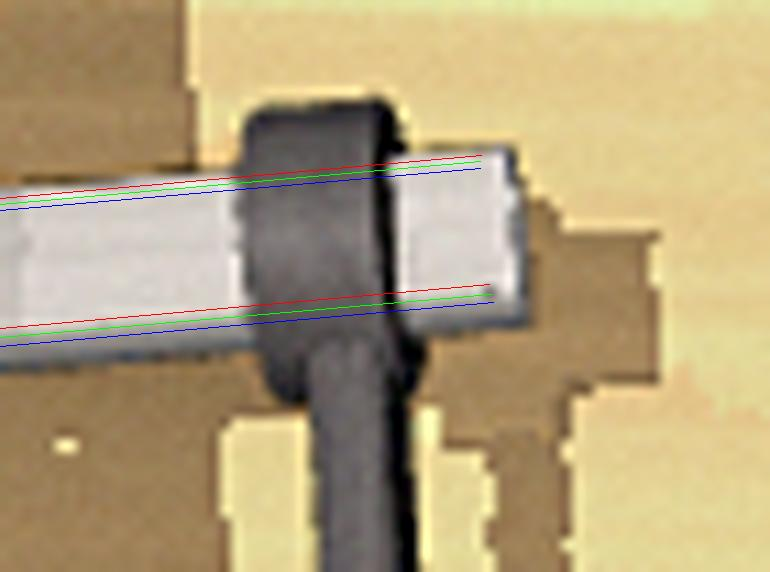

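View pics/ov_s.png

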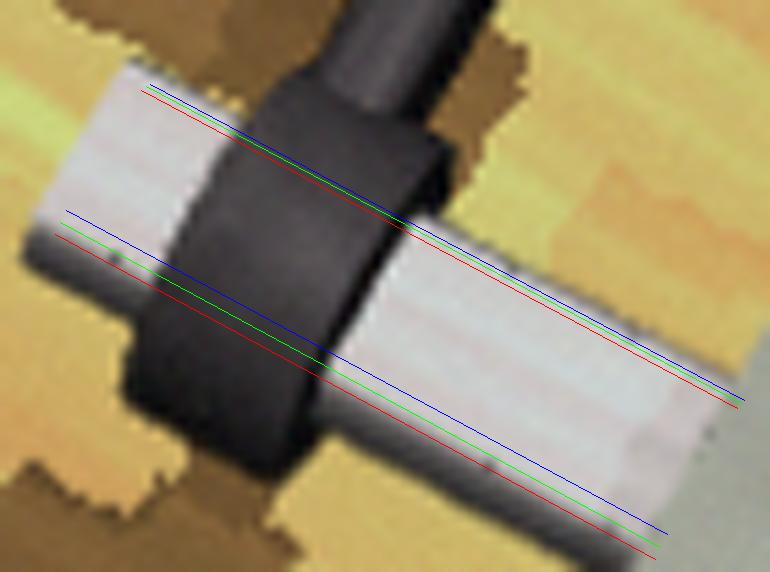

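```bash
python3 - <<'E'
from h import *
t=load('top8.png');s=load('scene8.png')
yaw=.115;c=np.array([.6003,.1007,.135]);ex=np.array([np.cos(yaw),np.sin(yaw),0]);ey=np.array([-np.sin(yaw),np.cos(yaw),0]);ez=np.array([0,0,1])
for d,name,(cx,cy,w,h) in((t,'ov_t.png',(220,170,100,75)),(s,'ov_s.png',(300,215,100,75))):
    k=8; im=np.clip(d['frame'][cy:cy+h,cx:cx+w,::-1]*1.6,0,255).astype('uint8'); im=cv2.resize(im,None,fx=k,fy=k,interpolation=cv2.INTER_CUBIC)
    for th,col in((0,(0,255,0)),(.12,(0,0,255)),(-.12,(255,0,0))):
        m=c-.1*np.cos(th)*ex+.1*np.sin(th)*ez
        for yy in(-.125,-.165,-.18):
            pts=np.array([m+ey*yy+.0135*(np.cos(b)*ex+np.sin(b)*ez) for b in np.linspace(0,6.283,40)])
            q=((proj(d,pts)-[cx,cy]+.5)*k).astype(int); cv2.polylines(im,[q],True,col,1)
    cv2.imwrite('pics/'+name,im)
E
```

```text
(no output)
```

View pics/ov_s.png

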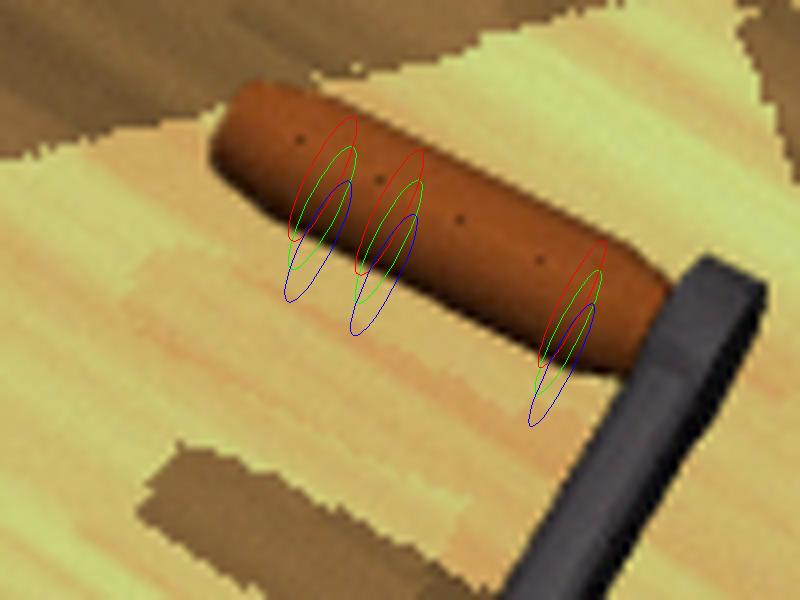

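View pics/ov_t.png

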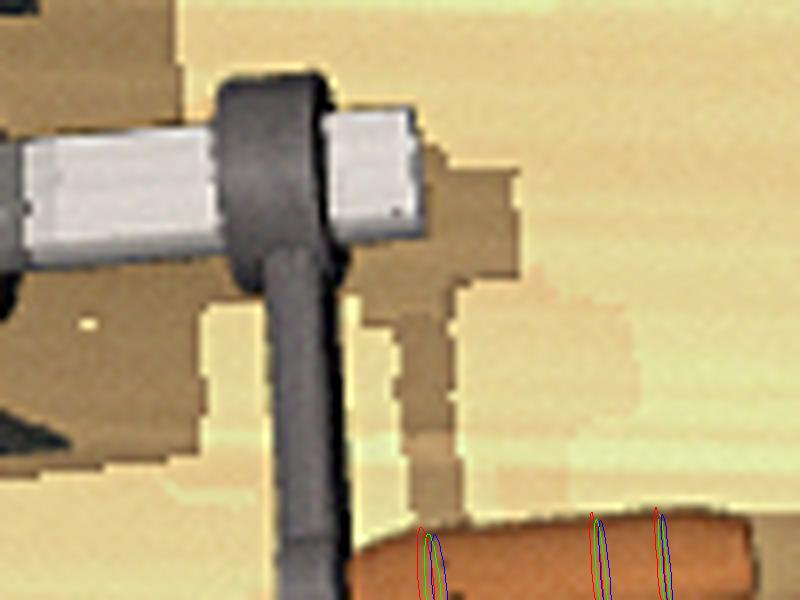

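```bash
python3 - <<'E'
from h import *
t=load('top8.png');s=load('scene8.png')
yaw=.115;c=np.array([.6003,.1007,.135]);ex=np.array([np.cos(yaw),np.sin(yaw),0]);ey=np.array([-np.sin(yaw),np.cos(yaw),0]);ez=np.array([0,0,1])
al=np.arcsin(11.5/16)
def draw(d,name,cx,cy,w,h,k):
    im=np.clip(d['frame'][cy:cy+h,cx:cx+w,::-1]*1.6,0,255).astype('uint8'); im=cv2.resize(im,None,fx=k,fy=k,interpolation=cv2.INTER_CUBIC)
    L=lambda pts,col,cl=True: cv2.polylines(im,[((proj(d,pts)-[cx,cy]+.5)*k).astype(int)],cl,col,1)
    for th,col in((0,(0,255,0)),(.1,(0,0,255))):
        for yy in(-.035,-.06,-.14):
            L(np.array([c+ey*yy+.016*(np.sin(b)*ex+np.cos(b)*ez) for b in np.linspace(al+th,2*np.pi-al+th,40)]),col)
    L(np.array([c+ex*x+ey*y+ez*.049 for x,y in((-.056,-.034),(.056,-.034),(.056,.078),(-.056,.078))]),(255,255,0))
    L(np.array([c+.022*(np.sin(b)*ex+np.cos(b)*ey)+ez*.049 for b in np.linspace(0,6.28,40)]),(255,255,0))
    cv2.imwrite('pics/'+name,im)
draw(s,'ov_s.png',320,270,120,90,6.6); draw(t,'ov_t.png',190,155,90,68,8.8)
E
```

```text
(no output)
```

View pics/ov_s.png

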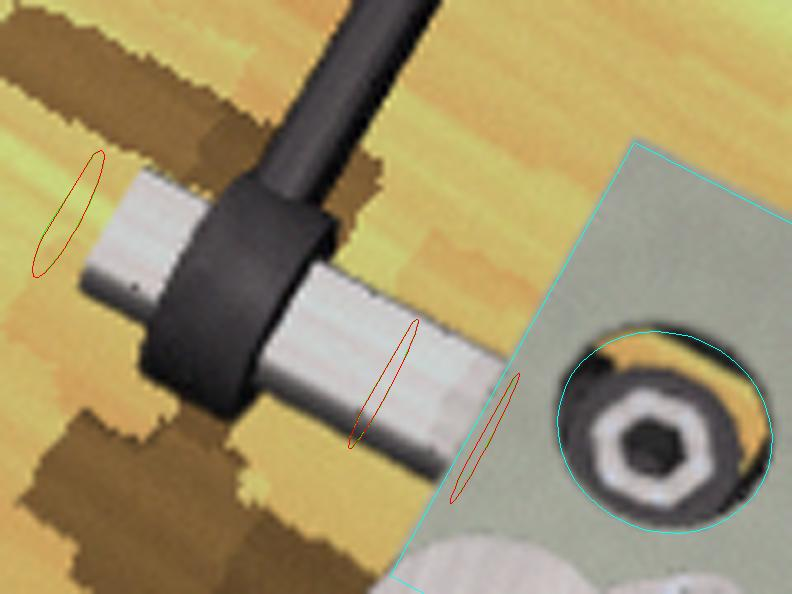

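View pics/ov_t.png

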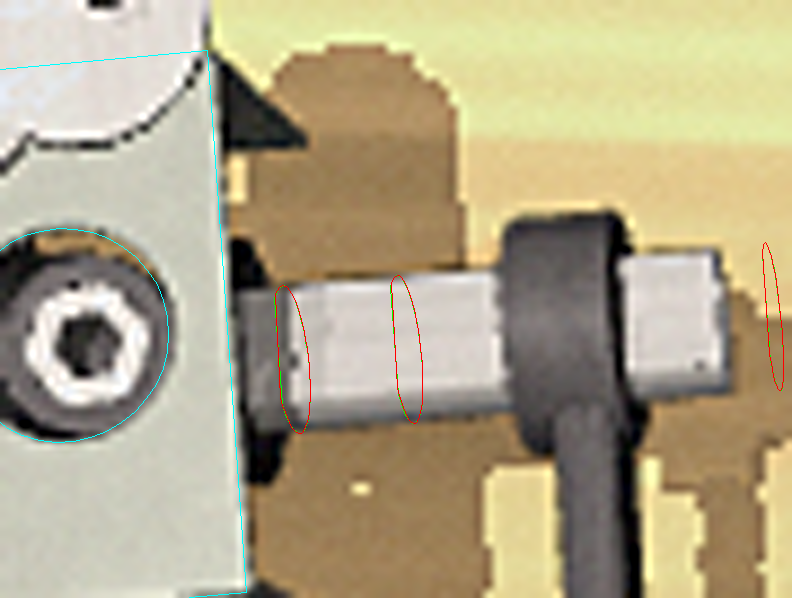

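Overlays disagree about the crank: the TCP track says about 0, but the scene view puts the handle about 12 mm high (0.12 rad). I'll settle it by touch, coming down on top of the handle with shut fingers. At 0 rad its top is at 0.1485 m.

Request:
move_arm:
  commands:
    - [[-0.1, 1, 0], [0, 0, 0], -1]
    - [[-0.1, 1, 0], [0, 0, 0], -1]
    - [[-0.1, 1, 0], [0, 0, 0], -1]
    - [[-0.1, 1, 0], [0, 0, 0], -1]
    - [[-0.1, 1, 0], [0, 0, 0], -1]

```text
clock: 13.8
tcp_pos: [0.5275, -0.1019, 0.1956]
orientation: [0.001, -0.059, 0.998, -0.0]
wrist_force: [0.2, 0.2, 0.8]
finger_gap: -0.0001
```

Request:
move_arm:
  commands:
    - [[-0.1, 0.95, 0], [0, 0, 0], -1]
    - [[0, 0, -0.4], [0, 0, 0], -1]
    - [[0, 0, -0.3], [0, 0, 0], -1]
    - [[0, 0, 0], [0, 0, 0], -1]

```text
clock: 14.2
tcp_pos: [0.5225, -0.0651, 0.1652]
orientation: [-0.001, -0.059, 0.998, 0.0]
wrist_force: [-0.9, -0.4, 0.0]
finger_gap: -0.0
```

Tips are now at about 0.180. Stepping down 4 mm at a time.

Request:
move_arm:
  commands:
    - [[0, 0, -0.1], [0, 0, 0], -1]
    - [[0, 0, -0.1], [0, 0, 0], -1]
    - [[0, 0, 0], [0, 0, 0], -1]

```text
clock: 14.5
tcp_pos: [0.5231, -0.0659, 0.158]
orientation: [-0.0, -0.059, 0.998, 0.0]
wrist_force: [-0.1, -0.0, 0.4]
finger_gap: 0.0005
```

Request:
move_arm:
  commands:
    - [[0, 0, -0.1], [0, 0, 0], -1]
    - [[0, 0, -0.1], [0, 0, 0], -1]
    - [[0, 0, 0], [0, 0, 0], -1]

```text
clock: 14.8
tcp_pos: [0.5228, -0.0652, 0.1498]
orientation: [-0.0, -0.059, 0.998, 0.0]
wrist_force: [-0.7, 0.4, -0.0]
finger_gap: 0.0005
```

Request:
move_arm:
  commands:
    - [[0, 0, -0.1], [0, 0, 0], -1]
    - [[0, 0, 0], [0, 0, 0], -1]

```text
clock: 15.0
tcp_pos: [0.5229, -0.0651, 0.1459]
orientation: [-0.0, -0.06, 0.998, 0.0]
wrist_force: [-0.0, 0.7, 0.1]
finger_gap: 0.0001
```

Request:
move_arm:
  commands:
    - [[0, 0, -0.1], [0, 0, 0], -1]
    - [[0, 0, 0], [0, 0, 0], -1]

```text
clock: 15.2
tcp_pos: [0.5229, -0.0653, 0.1423]
orientation: [-0.0, -0.06, 0.998, -0.0]
wrist_force: [0.5, 0.1, -0.3]
finger_gap: -0.0002
```

Request:
move_arm:
  commands:
    - [[0, 0, -0.06], [0, 0, 0], -1]
    - [[0, 0, 0], [0, 0, 0], -1]

```text
clock: 15.4
tcp_pos: [0.5228, -0.0653, 0.1399]
orientation: [-0.0, -0.06, 0.998, -0.0]
wrist_force: [-1.0, 0.0, 3.0]
finger_gap: 0.0001
```

Request:
move_arm:
  commands:
    - [[0, 0, -0.06], [0, 0, 0], -1]
    - [[0, 0, 0], [0, 0, 0], -1]

```text
clock: 15.6
tcp_pos: [0.523, -0.0653, 0.1375]
orientation: [-0.0, -0.06, 0.998, 0.0]
wrist_force: [-2.6, -0.3, 2.6]
finger_gap: -0.0001
```

Request:
move_arm:
  commands:
    - [[0, 0, -0.06], [0, 0, 0], -1]
    - [[0, 0, 0], [0, 0, 0], -1]

```text
clock: 15.8
tcp_pos: [0.5231, -0.0652, 0.1349]
orientation: [-0.0, -0.06, 0.998, 0.0]
wrist_force: [-2.1, -0.6, 2.7]
finger_gap: 0.0
```

Request:
move_arm:
  commands:
    - [[0, 0, -0.03], [0, 0, 0], -1]
    - [[0, 0, 0], [0, 0, 0], -1]

```text
clock: 16.0
tcp_pos: [0.5231, -0.0652, 0.1339]
orientation: [-0.0, -0.06, 0.998, 0.0]
wrist_force: [-1.7, -0.4, 2.6]
finger_gap: -0.0002
```

Request:
move_arm:
  commands:
    - [[0, 0, 0.5], [0, 0, 0], -1]
    - [[0, 0, 1], [0, 0, 0], -1]
    - [[0, 0, 0.5], [0, 0, 0], -1]
    - [[-0.5, -0.5, 0], [0, 0, 0], -1]
    - [[0, 0, 0], [0, 0, 0], -1]

```text
clock: 16.5
tcp_pos: [0.5029, -0.0863, 0.2146]
orientation: [0.001, -0.059, 0.998, -0.0]
wrist_force: [-0.2, 0.4, -0.3]
finger_gap: 0.0003
```

```bash
python3 - <<'E'
from h import *
st()
d=get('scene','scene9.png');t=get('top','top9.png');get('wrist','wrist9.png')
yaw=.115;c=np.array([.6003,.1007,.135]);ex=np.array([np.cos(yaw),np.sin(yaw),0]);ey=np.array([-np.sin(yaw),np.cos(yaw),0]);ez=np.array([0,0,1])
for d,name,(cx,cy,w,h) in((d,'ov_s.png',(300,215,130,97)),):
    k=6; im=np.clip(d['frame'][cy:cy+h,cx:cx+w,::-1]*1.6,0,255).astype('uint8'); im=cv2.resize(im,None,fx=k,fy=k,interpolation=cv2.INTER_CUBIC)
    for th,col in((0,(0,255,0)),(.12,(0,0,255))):
        m=c-.1*np.cos(th)*ex+.1*np.sin(th)*ez
        for yy in(-.125,-.165,-.18):
            pts=np.array([m+ey*yy+.0135*(np.cos(b)*ex+np.sin(b)*ez) for b in np.linspace(0,6.283,40)])
            q=((proj(d,pts)-[cx,cy]+.5)*k).astype(int); cv2.polylines(im,[q],True,col,1)
    cv2.imwrite('pics/'+name,im)
E
```

```text
t 16.5 tcp [ 0.5029 -0.0863  0.2146] q [ 7.000e-04 -5.890e-02  9.983e-01 -3.000e-04] F [-0.2  0.4 -0.3] gap 0.0003 J [-0.33  0.19 -0.12  1.26 -0.   -0.45]
```

View pics/ov_s.png

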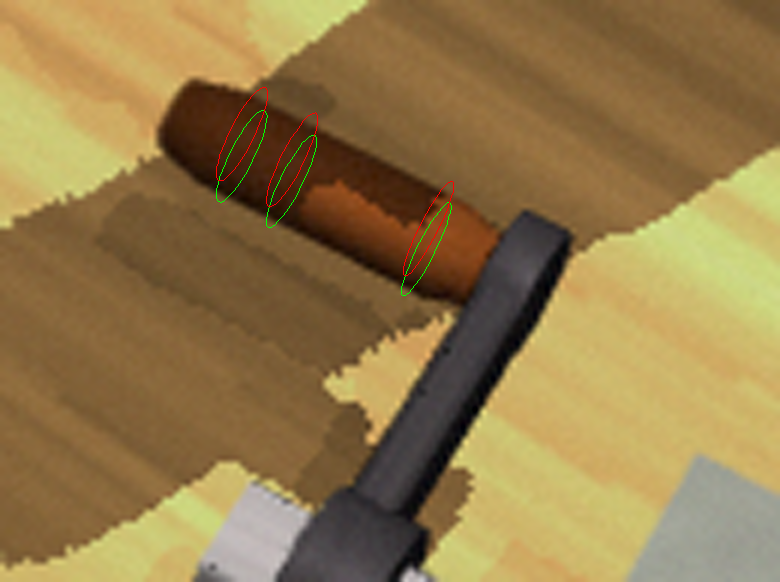

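View pics/wrist9.png

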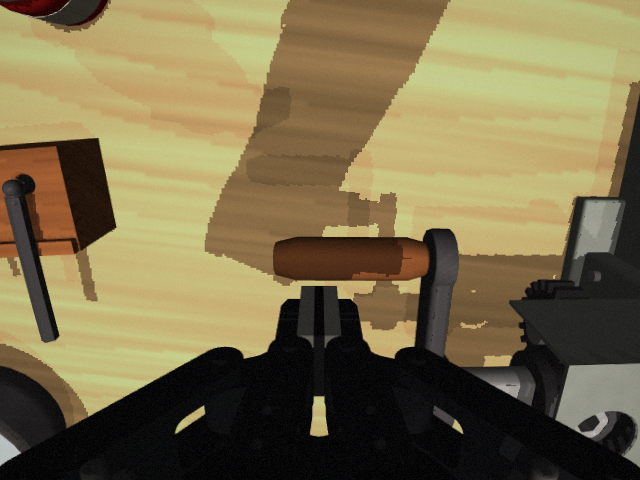

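Touch met the handle about 6.5 mm high; I pushed it to level, and the overlay now agrees with 0 rad. Now the key pose from wrist8 and the first pictures.

```bash
python3 - <<'E'
from h import *
d=load('wrist8.png');zoom(d,(300,250),110,200,4,'z20.png')
t=load('top9.png');zoom(t,(415,220),80,80,7.5,'z21.png')
E
```

```text
off 245 150 k 4
off 375 180 k 7.5
```

View pics/z20.png

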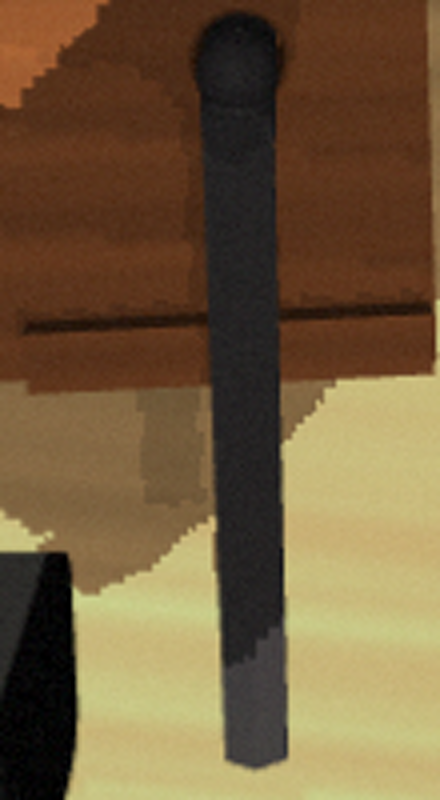

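View pics/z21.png

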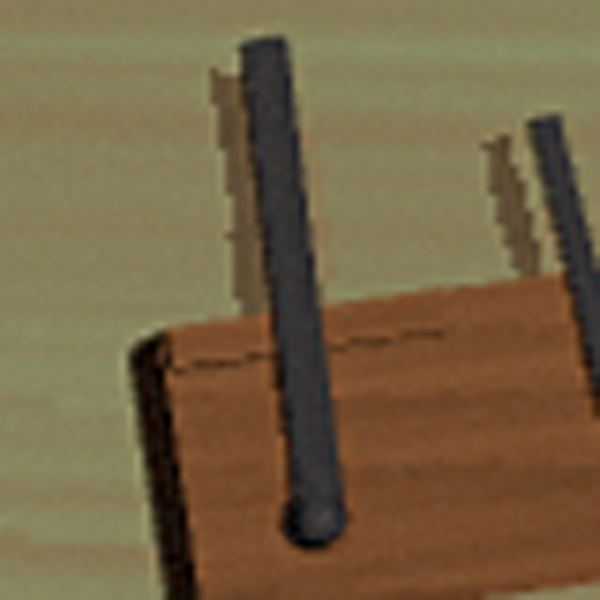

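```bash
python3 - <<'E'
from h import *
d=load('wrist8.png');t=load('top9.png')
f=lambda x,y:(245+x/4-.4,150+y/4-.4);g=lambda x,y:(375+x/7.5-.4,180+y/7.5-.4)
for n,a,b in(('elbow',f(238,58),g(315,520)),('end',f(255,755),g(265,42)),('lip',f(245,315),g(300,350))):
    print(n,atz(d,a,.08),atz(t,b,.08),np.round(tri((d,a),(t,b))[0],4))
for a,b in((f(238,58),f(255,755)),):
    v=atz(d,b,.08)-atz(d,a,.08);print(np.hypot(*v[:2]),np.rad2deg(np.arctan2(v[1],v[0])))
v=atz(t,g(265,42),.08)-atz(t,g(315,520),.08);print(np.hypot(*v[:2]),np.rad2deg(np.arctan2(v[1],v[0])))
E
```

```text
elbow [ 0.51152939 -0.31567046  0.08      ] [ 0.51499513 -0.31523904  0.08      ] [ 0.5144 -0.3165  0.0695]
end [ 0.64278841 -0.29821858  0.08      ] [ 0.64360931 -0.29961121  0.08      ] [ 0.6432 -0.2989  0.08  ]
lip [ 0.55567665 -0.30965022  0.08      ] [ 0.56050525 -0.31046621  0.08      ] [ 0.5603 -0.3109  0.0698]
0.13241412129499505 7.57348542322467
0.12956016426990716 6.928010953205515
```

Request:
move_arm:
  commands:
    - [[0.18, -0.94, 0], [0, 0, 0], -0.3]
    - [[0.18, -0.94, 0], [0, 0, 0], -0.3]
    - [[0.18, -0.94, 0], [0, 0, 0], -0.3]
    - [[0.18, -0.94, -0.3], [0, 0, 0], -0.3]
    - [[0.18, -0.94, -0.5], [0, 0, 0], -0.3]
  newtons: 80

```text
clock: 17.15
tcp_pos: [0.5409, -0.2748, 0.1823]
orientation: [0.001, -0.06, 0.998, -0.001]
wrist_force: [1.0, -1.1, 0.1]
finger_gap: 0.0302
```

Request:
move_arm:
  commands:
    - [[0.17, -0.93, -0.5], [0, 0, 0.05], -0.3]
    - [[0, 0, -0.6], [0, 0, 0], -0.3]
    - [[0, 0, 0], [0, 0, 0], -0.3]

```text
clock: 17.45
tcp_pos: [0.5442, -0.3096, 0.133]
orientation: [-0.003, -0.062, 0.998, 0.003]
wrist_force: [-0.3, -0.1, 0.3]
finger_gap: 0.03
```

```bash
python3 - <<'E'
from h import *
st(); d=get('wrist','wrist10.png')
im=np.clip(d['frame'][:,:,::-1]*1.8,0,255).astype('uint8');cv2.imwrite('pics/z22.png',im)
E
```

```text
t 17.45 tcp [ 0.5442 -0.3096  0.133 ] q [-0.0029 -0.0624  0.998   0.0028] F [-0.3 -0.1  0.3] gap 0.03 J [-0.65  0.45  0.05  1.17  0.   -0.77]
```

View pics/z22.png

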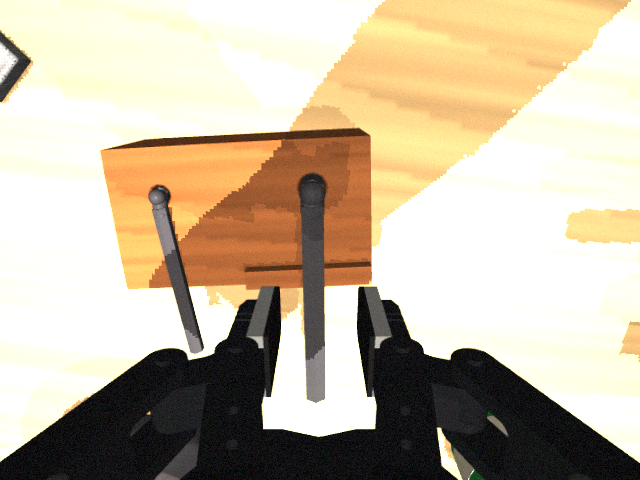

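Request:
move_arm:
  commands:
    - [[0, 0, -0.6], [0, 0, 0], -0.3]
    - [[0, 0, -0.6], [0, 0, 0], -0.3]
    - [[0, 0, -0.5], [0, 0, 0], -0.3]
    - [[0, 0, 0], [0, 0, 0], -0.3]

```text
clock: 17.9
tcp_pos: [0.5451, -0.3082, 0.0686]
orientation: [-0.001, -0.064, 0.998, 0.001]
wrist_force: [0.9, 1.0, 0.2]
finger_gap: 0.0295
```

```bash
python3 - <<'E'
from h import *
st(); d=get('wrist','wrist11.png')
im=np.clip(d['frame'][150:420,140:500,::-1].astype(float)*2.2,0,255).astype('uint8');cv2.imwrite('pics/z23.png',cv2.resize(im,None,fx=2.2,fy=2.2))
E
```

```text
t 17.9 tcp [ 0.5451 -0.3082  0.0686] q [-0.0014 -0.0639  0.998   0.0014] F [0.9 1.  0.2] gap 0.0295 J [-0.64  0.49 -0.06  1.03  0.   -0.77]
```

View pics/z23.png

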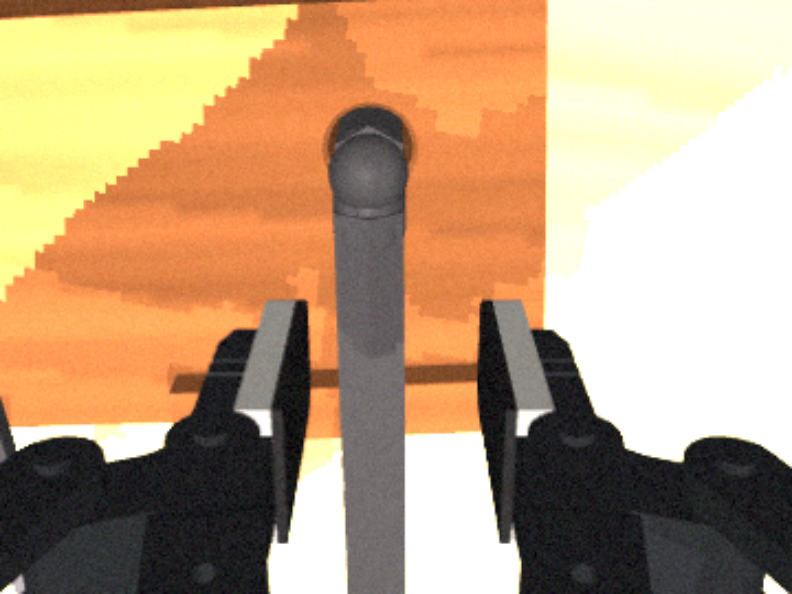

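Request:
move_arm:
  commands:
    - [[0, -0.09, -0.2], [0, 0, 0], -0.3]
    - [[0, 0, -0.15], [0, 0, 0], -0.3]
    - [[0, 0, 0], [0, 0, 0], -0.3]

```text
clock: 18.25
tcp_pos: [0.5459, -0.314, 0.0559]
orientation: [-0.0, -0.063, 0.998, 0.0]
wrist_force: [-0.5, 0.1, 0.1]
finger_gap: 0.0297
```

Request:
move_arm:
  commands:
    - [[0, 0, 0], [0, 0, 0], -0.9]
    - [[0, 0, 0], [0, 0, 0], -1]
    - [[0, 0, 0], [0, 0, 0], -1]

```text
clock: 18.55
tcp_pos: [0.5461, -0.3141, 0.0567]
orientation: [0.0, -0.063, 0.998, -0.0]
wrist_force: [-1.3, 1.3, 2.3]
finger_gap: 0.0096
```

Request:
move_arm:
  commands:
    - [[0, 0, 0.3], [0, 0, 0], -1]
    - [[0, 0, 0.5], [0, 0, 0], -1]
    - [[0, 0, 0.5], [0, 0, 0], -1]
    - [[0, 0, 0.7], [0, 0, 0], -1]
    - [[0, 0, 0], [0, 0, 0], -1]

```text
clock: 19.05
tcp_pos: [0.5481, -0.3157, 0.1408]
orientation: [0.003, -0.063, 0.998, -0.002]
wrist_force: [1.3, -1.0, -1.4]
finger_gap: 0.01
```

```bash
python3 - <<'E'
from h import *
st(); d=get('wrist','wrist12.png')
im=np.clip(d['frame'][150:420,140:500,::-1].astype(float)*2.2,0,255).astype('uint8');cv2.imwrite('pics/z24.png',cv2.resize(im,None,fx=2.2,fy=2.2))
d=get('scene','scene12.png');zoom(d,(230,200),160,120,5,'z25.png')
E
```

```text
t 19.05 tcp [ 0.5481 -0.3157  0.1408] q [ 0.0028 -0.0631  0.998  -0.0024] F [ 1.3 -1.  -1.4] gap 0.01 J [-0.65  0.45  0.06  1.17 -0.   -0.78]
off 150 140 k 5
```

View pics/z24.png

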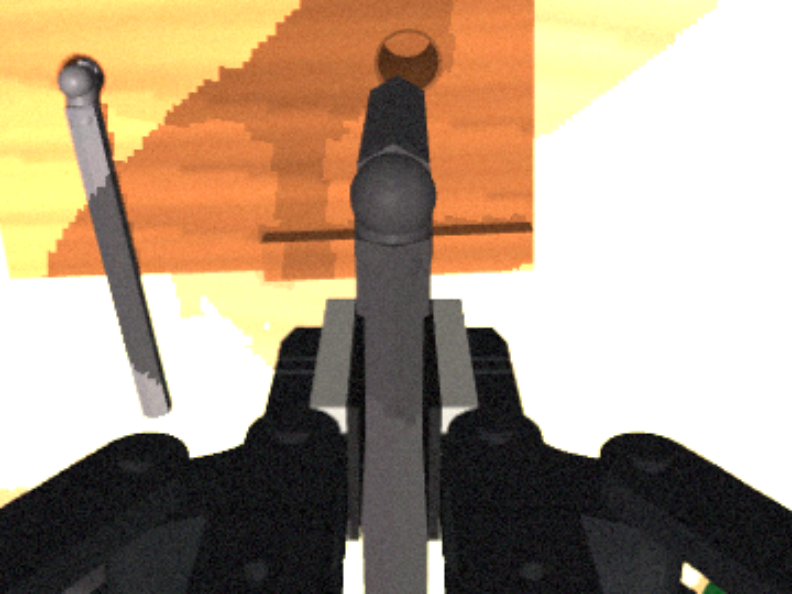

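View pics/z25.png

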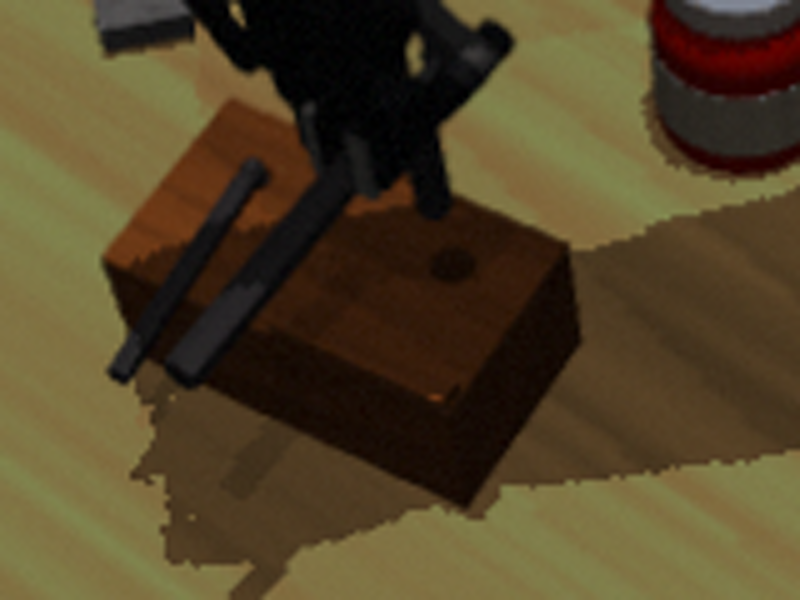

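```bash
cat >> h.py <<'E'
M=np.array([[0,-0.953,-0.303,0.079],[1,0,0,-.001],[0,-0.303,.953,-.157],[0,0,0,1]])
def tool_at(px,tz,d):
    Mt=np.array(eyes_mount); m=np.array(d['mtx']); v=(np.array(px,float)-m[:2,2])/m[0,0]
    u=v.copy()
    for _ in range(30): u=v/(1+d['k1']*(u@u))
    r=Mt[:3,:3]@np.array([u[0],u[1],1]); o=Mt[:3,3]; return o+r*(tz-o[2])/r[2]
eyes_mount=M
E
python3 - <<'E'
from h import *
d=load('wrist12.png'); f=lambda x,y:(140+x/2.2-.3,150+y/2.2-.3)
# tip: leg outline bottom corners; end face centre ~
print('elbow',tool_at(f(394,197),-.0213,d)); print('tip far edge',tool_at(f(398,80),.0427,d))
print('arm',tool_at(f(394,330),-.0275,d),tool_at(f(394,560),-.0275,d))
E
```

```text
elbow [ 0.03152433 -0.00093821 -0.0213    ]
tip far edge [ 3.69989382e-02 -1.29558750e-05  4.27000000e-02]
arm [ 0.01119608 -0.00093799 -0.0275    ] [-0.03425553 -0.00093141 -0.0275    ]
```

Key lifted clean, level and centred in the pads; the elbow is 31 mm ahead of the TCP. Carrying it to the port, with an 86° clockwise turn.

Request:
move_arm:
  commands:
    - [[0, 0, 0.7], [0, 0, 0], -1]
    - [[0.1, 0.4, 0.8], [0, 0, -0.5], -1]
    - [[0.12, 0.7, 0.8], [0, 0, -0.9], -1]
    - [[0.12, 0.8, 0.45], [0, 0, -0.9], -1]
    - [[0.12, 0.8, 0], [0, 0, -0.9], -1]

```text
clock: 19.65
tcp_pos: [0.5653, -0.2057, 0.2478]
orientation: [0.002, 0.163, 0.987, -0.0]
wrist_force: [0.9, -0.5, -1.4]
finger_gap: 0.01
```

Request:
move_arm:
  commands:
    - [[0.12, 0.8, 0], [0, 0, -0.9], -1]
    - [[0.12, 0.8, 0], [0, 0, -0.9], -1]
    - [[0.12, 0.8, 0], [0, 0, -0.9], -1]
    - [[0.12, 0.8, 0], [0, 0, -0.9], -1]
    - [[0.12, 0.8, 0], [0, 0, -0.9], -1]

```text
clock: 20.15
tcp_pos: [0.5876, -0.0446, 0.2442]
orientation: [-0.001, 0.459, 0.888, -0.0]
wrist_force: [0.5, -0.5, -2.9]
finger_gap: 0.0094
```

Request:
move_arm:
  commands:
    - [[0.12, 0.8, 0], [0, 0, -0.9], -1]
    - [[0.12, 0.8, 0], [0, 0, -0.9], -1]
    - [[0.12, 0.6, 0], [0, 0, -0.9], -1]
    - [[0, 0, 0], [0, 0, -0.4], -1]
    - [[0, 0, 0], [0, 0, 0], -1]

```text
clock: 20.65
tcp_pos: [0.602, 0.043, 0.2441]
orientation: [-0.001, 0.637, 0.771, -0.001]
wrist_force: [-0.6, 0.8, -2.6]
finger_gap: 0.0097
```

```bash
python3 - <<'E'
from h import *
s=st(); q=s['orientation'];print('yaw',np.rad2deg(2*np.arctan2(q[2],q[1])))
d=get('wrist','wrist13.png'); im=np.clip(d['frame'][:,:,::-1].astype(float)*1.6,0,255).astype('uint8');cv2.imwrite('pics/z26.png',im)
E
```

```text
t 20.65 tcp [0.602  0.043  0.2441] q [-0.0012  0.6366  0.7712 -0.001 ] F [-0.6  0.8 -2.6] gap 0.0097 J [-0.06  0.37  0.19  1.4  -0.    1.32]
yaw 100.929356121758
```

View pics/z26.png

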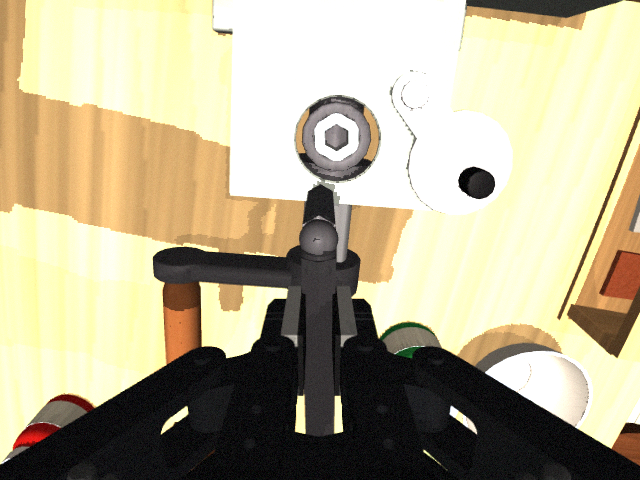

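```bash
python3 - <<'E'
from h import *
d=load('wrist13.png');zoom(d,(330,165),90,90,7,'z27.png')
E
```

```text
off 285 120 k 7
```

View pics/z27.png

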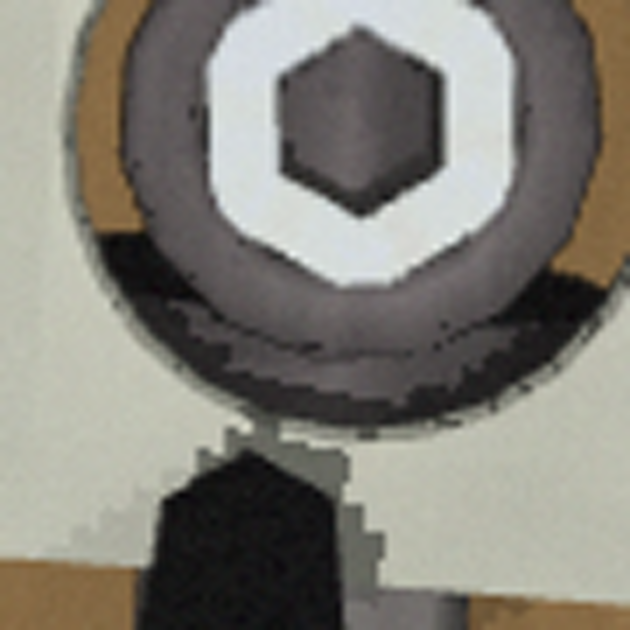

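```bash
python3 - <<'E'
from h import *
d=load('wrist13.png')
a=tool_at((336.1,136.8),.2441-.173,d); b=tool_at((320,183.8),.0427,d); print(a,b,'elb',tool_at((319,237),-.0213,d))
yaw=np.deg2rad(100.93); ex=np.array([np.cos(yaw),np.sin(yaw)]); ey=np.array([np.sin(yaw),-np.cos(yaw)])
dl=a[:2]-b[:2]+[.0069,0]; print(dl,'world shift',ex*dl[0]+ey*dl[1], 'abs socket', np.array([.602,.043])+ex*a[0]+ey*a[1])
E
```

```text
[0.05844336 0.00855204 0.0711    ] [ 0.03813734 -0.00031547  0.0427    ] elb [ 0.0323553  -0.00086526 -0.0213    ]
[0.02720602 0.00886751] world shift [0.00354813 0.02839386] abs socket [0.59931548 0.10200472]
```

Request:
move_arm:
  commands:
    - [[0.05, 0.4, 0], [0, 0, 0], -1]
    - [[0.04, 0.3, 0], [0, 0, 0], -1]
    - [[0, 0, 0], [0, 0, 0], -1]

```text
clock: 21.0
tcp_pos: [0.6064, 0.0714, 0.2457]
orientation: [-0.0, 0.636, 0.771, 0.0]
wrist_force: [0.1, -0.0, -1.1]
finger_gap: 0.0097
```

```bash
python3 - <<'E'
from h import *
s=st(); d=get('wrist','wrist14.png');zoom(d,(325,185),110,100,7,'z28.png')
d=get('scene','scene14.png');zoom(d,(415,335),110,90,7,'z29.png');d=get('top','top14.png');zoom(d,(205,190),80,60,9,'z30.png')
E
```

```text
t 21.0 tcp [0.6064 0.0714 0.2457] q [-3.000e-04  6.364e-01  7.713e-01  1.000e-04] F [ 0.1 -0.  -1.1] gap 0.0097 J [-0.01  0.38  0.21  1.4   0.    1.37]
off 270 135 k 7
off 360 290 k 7
off 165 160 k 9
```

View pics/z28.png

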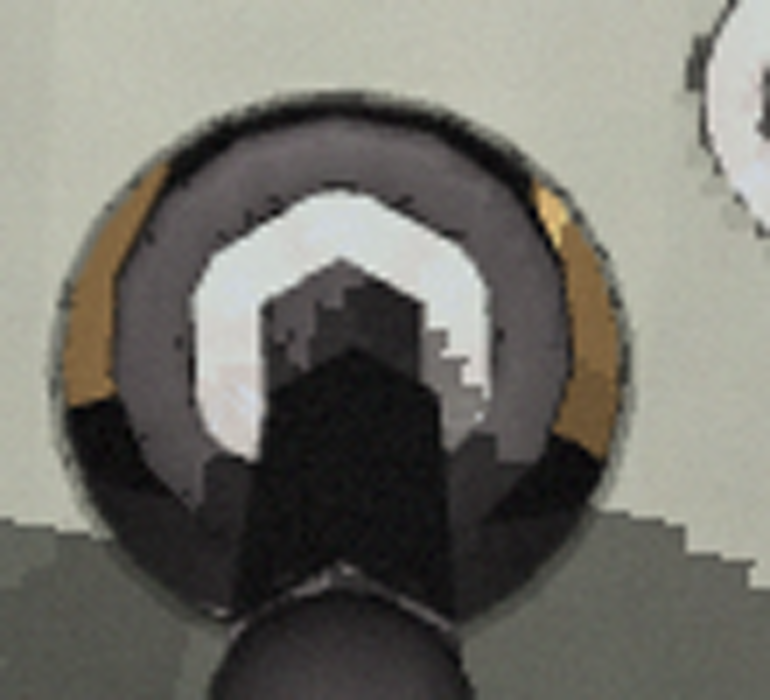

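View pics/z29.png

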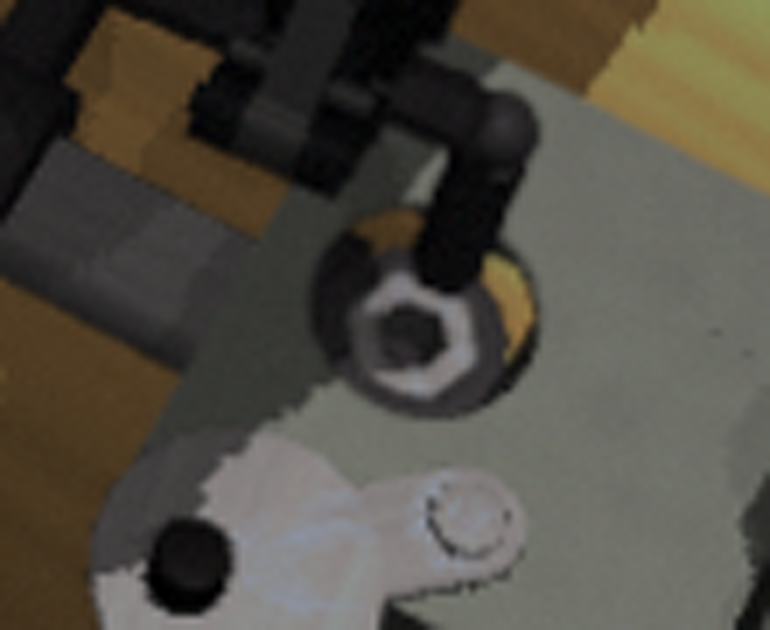

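```bash
python3 - <<'E'
from h import *
d=load('wrist14.png'); f=lambda x,y:(270+x/7-.4,135+y/7-.4)
a=tool_at(f(343,259),.2457-.173,d)-[.0075,0,0]; b=tool_at(f(352,350),.0427,d)-[.0069,0,0]; print(a,b)
# lateral: socket edges x 262..423 ; key edges at tip 268?..440
print(tool_at(f(262,305),.0727,d)[1],tool_at(f(423,305),.0727,d)[1],tool_at(f(270,395),.0427,d)[1],tool_at(f(438,395),.0427,d)[1])
yaw=np.deg2rad(101.0); ex=np.array([np.cos(yaw),np.sin(yaw)]); ey=np.array([np.sin(yaw),-np.cos(yaw)])
dl=(a-b)[:2];print(dl,ex*dl[0]+ey*dl[1])
s=load('scene14.png');t=load('top14.png')
E
```

```text
[ 0.03148508 -0.00100811  0.0727    ] [ 0.03083542 -0.00037157  0.0427    ]
-0.0075573362609583205 0.005460186485287115 -0.006186350842188606 0.005733088870920902
[ 0.00064966 -0.00063653] [-0.0007488   0.00051626]
```

Request:
move_arm:
  commands:
    - [[-0.02, 0.01, -0.3], [0, 0, 0], -1]
    - [[0, 0, -0.2], [0, 0, 0], -1]
    - [[0, 0, -0.12], [0, 0, 0], -1]
    - [[0, 0, 0], [0, 0, 0], -1]

```text
clock: 21.55
tcp_pos: [0.6047, 0.0702, 0.2197]
orientation: [-0.001, 0.637, 0.771, -0.001]
wrist_force: [-0.2, 0.5, -1.6]
finger_gap: 0.0097
```

```bash
python3 - <<'E'
from h import *
s=st(); d=get('wrist','wrist15.png');zoom(d,(325,205),110,100,7,'z31.png')
d=get('scene','scene15.png');zoom(d,(415,335),110,90,7,'z32.png')
E
```

```text
t 21.55 tcp [0.6047 0.0702 0.2197] q [-9.000e-04  6.373e-01  7.706e-01 -7.000e-04] F [-0.2  0.5 -1.6] gap 0.0097 J [-0.02  0.38  0.15  1.34  0.    1.37]
off 270 155 k 7
off 360 290 k 7
```

View pics/z31.png

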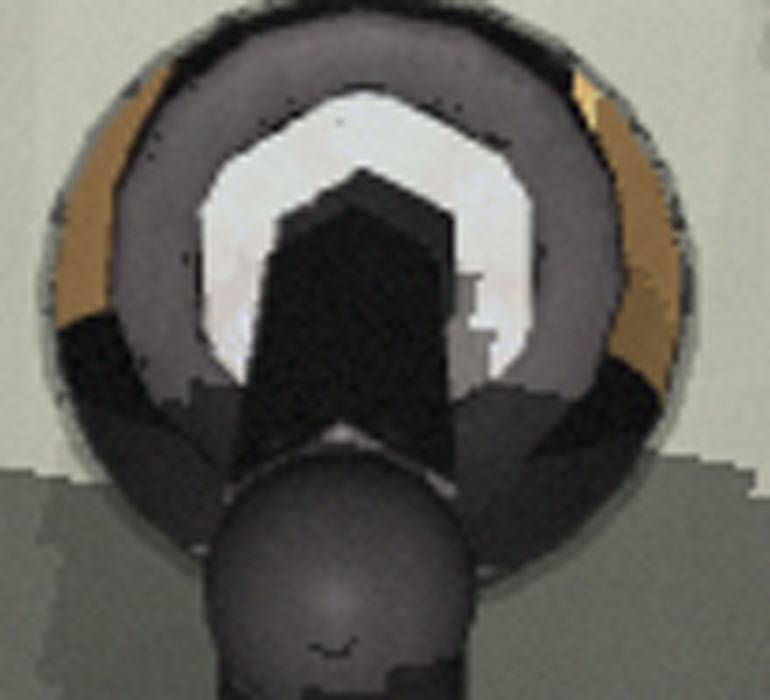

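View pics/z32.png

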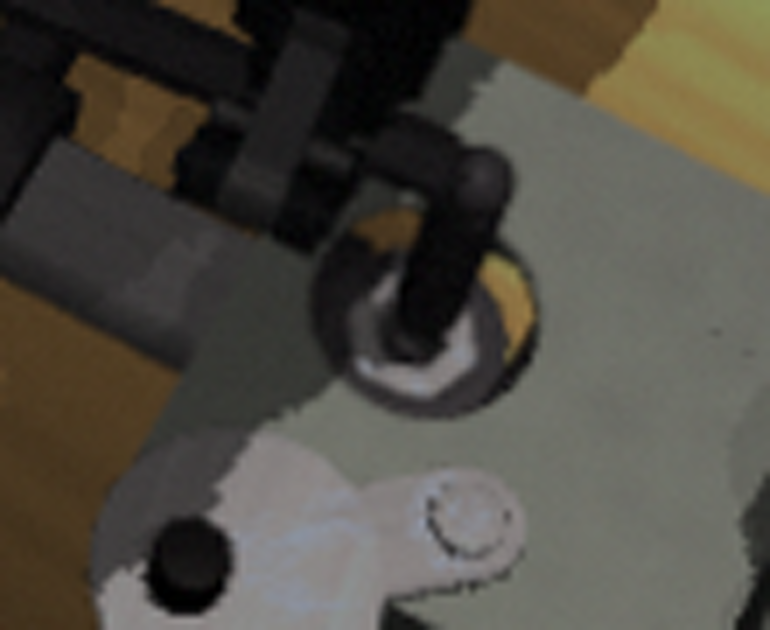

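```bash
python3 - <<'E'
from h import *
d=load('wrist15.png'); f=lambda x,y:(270+x/7-.4,155+y/7-.4)
a=tool_at(f(364,170),.2197-.173,d)-[.0075,0,0]; b=tool_at(f(355,205),.0427,d)-[.0069,0,0]; print(a,b)
print('soc',[tool_at(f(x,222),.0467,d)[1] for x in(280,453)],'key',[tool_at(f(x,250),.0427,d)[1] for x in (270,440)])
yaw=np.deg2rad(100.85); ex=np.array([np.cos(yaw),np.sin(yaw)]); ey=np.array([np.sin(yaw),-np.cos(yaw)])
dl=(a-b)[:2];print(dl,ex*dl[0]+ey*dl[1])
E
```

```text
[0.03232721 0.00049923 0.0467    ] [ 0.03119431 -0.00016016  0.0427    ]
soc [np.float64(-0.005550905013300569), np.float64(0.006926526961294665)] key [np.float64(-0.006183654478433679), np.float64(0.005871432685058684)]
[0.0011329  0.00065938] [0.00043434 0.00123677]
```

Request:
move_arm:
  commands:
    - [[0.015, 0.03, -0.05], [0, 0, 0], -1]
    - [[0, 0, -0.1], [0, 0, 0], -1]
    - [[0, 0, -0.1], [0, 0, 0], -1]
    - [[0, 0, 0], [0, 0, 0], -1]

```text
clock: 22.05
tcp_pos: [0.6057, 0.0716, 0.2104]
orientation: [-0.0, 0.637, 0.771, -0.0]
wrist_force: [-0.2, 0.7, -1.8]
finger_gap: 0.0098
```

```bash
python3 - <<'E'
from h import *
s=st(); d=get('wrist','wrist16.png');zoom(d,(325,220),110,100,7,'z33.png')
E
```

```text
t 22.05 tcp [0.6057 0.0716 0.2104] q [-4.000e-04  6.372e-01  7.707e-01 -4.000e-04] F [-0.2  0.7 -1.8] gap 0.0098 J [-0.01  0.39  0.13  1.32 -0.    1.37]
off 270 170 k 7
```

View pics/z33.png

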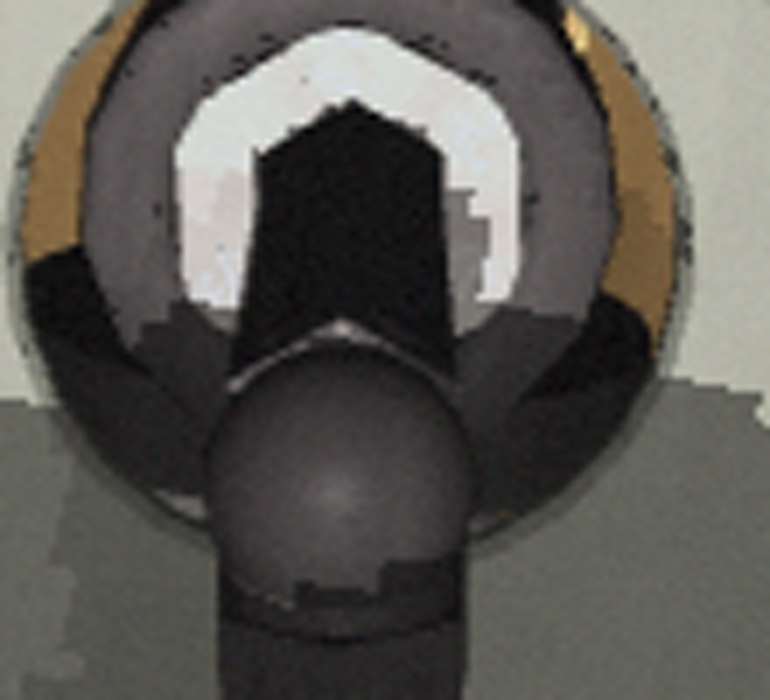

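The leg is about 5 mm into the hex with no force. Continuing down.

Request:
move_arm:
  commands:
    - [[0, 0, -0.08], [0, 0, 0], -1]
    - [[0, 0, -0.08], [0, 0, 0], -1]
    - [[0, 0, -0.08], [0, 0, 0], -1]
    - [[0, 0, 0], [0, 0, 0], -1]

```text
clock: 22.5
tcp_pos: [0.6058, 0.0712, 0.2009]
orientation: [-0.0, 0.637, 0.771, -0.001]
wrist_force: [-0.2, -2.3, -3.4]
finger_gap: 0.0095
```

Request:
move_arm:
  commands:
    - [[0, 0, -0.08], [0, 0, 0], -1]
    - [[0, 0, -0.08], [0, 0, 0], -1]
    - [[0, 0, 0], [0, 0, 0], -1]

```text
clock: 22.8
tcp_pos: [0.6059, 0.0713, 0.1946]
orientation: [-0.0, 0.637, 0.771, -0.0]
wrist_force: [-0.3, -3.9, -2.7]
finger_gap: 0.0095
```

Request:
move_arm:
  commands:
    - [[0, -0.01, -0.06], [0, 0, 0], -1]
    - [[0, 0, 0], [0, 0, 0], -1]

```text
clock: 23.0
tcp_pos: [0.6061, 0.0712, 0.1925]
orientation: [-0.0, 0.637, 0.771, -0.0]
wrist_force: [-0.6, -2.6, -2.0]
finger_gap: 0.0097
```

Request:
move_arm:
  commands:
    - [[0, 0, -0.06], [0, 0, 0], -1]
    - [[0, 0, 0], [0, 0, 0], -1]

```text
clock: 23.2
tcp_pos: [0.6065, 0.071, 0.1916]
orientation: [0.001, 0.637, 0.771, 0.0]
wrist_force: [-1.6, -4.9, 3.5]
finger_gap: 0.0096
```

Request:
move_arm:
  commands:
    - [[0, 0, -0.05], [0, 0, 0], -1]
    - [[0, 0, 0], [0, 0, 0], -1]

```text
clock: 23.4
tcp_pos: [0.607, 0.0706, 0.1912]
orientation: [0.002, 0.637, 0.771, 0.001]
wrist_force: [-3.3, -5.5, 10.1]
finger_gap: 0.0094
```

```bash
python3 - <<'E'
from h import *
s=st(); d=get('scene','scene17.png');zoom(d,(405,325),130,100,6,'z34.png')
E
```

```text
t 23.4 tcp [0.607  0.0706 0.1912] q [0.0018 0.6373 0.7706 0.0009] F [-3.3 -5.5 10.1] gap 0.0094 J [-0.01  0.39  0.09  1.27 -0.    1.37]
off 340 275 k 6
```

View pics/z34.png

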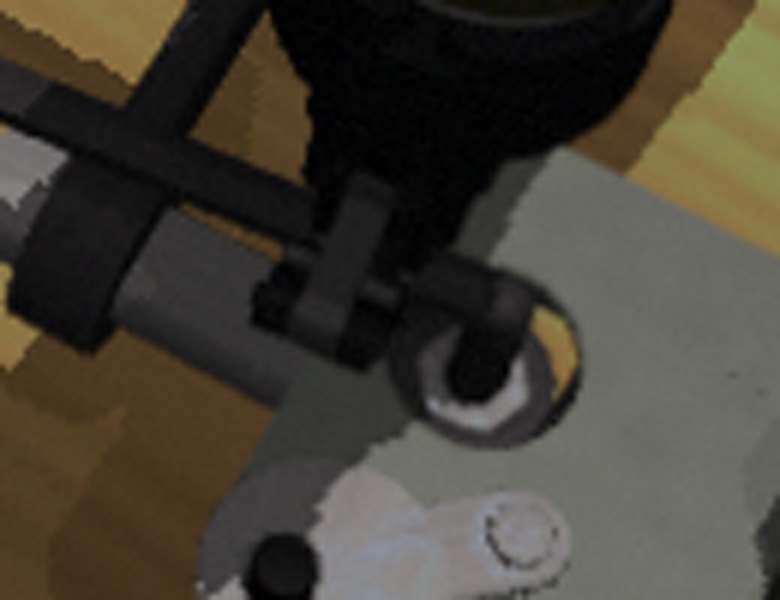

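Request:
move_arm:
  commands:
    - [[0, 0, 0.05], [0, 0, 0], -1]
    - [[0, 0, 0], [0, 0, 0], -0.2]
    - [[0, 0, 0], [0, 0, 0], 0.0]
    - [[0, 0, 0], [0, 0, 0], 0.0]
    - [[0, 0, 0.4], [0, 0, 0], 0.0]

```text
clock: 23.95
tcp_pos: [0.6049, 0.0716, 0.204]
orientation: [-0.002, 0.637, 0.771, -0.001]
wrist_force: [0.5, 0.5, -0.5]
finger_gap: 0.0428
```

Request:
move_arm:
  commands:
    - [[0, 0, 0.7], [0, 0, 0], 0.0]
    - [[0, -0.4, 0.2], [0, 0, 0], 0.0]
    - [[0.14, -0.7, 0], [0, 0, 0], 0.0]
    - [[0.2, -0.9, 0], [0, 0, 0], 0.0]
    - [[0, 0, 0], [0, 0, 0], 0.0]

```text
clock: 24.45
tcp_pos: [0.6207, -0.0134, 0.2415]
orientation: [0.001, 0.639, 0.769, -0.0]
wrist_force: [0.4, -0.1, -1.3]
finger_gap: 0.0428
```

```bash
python3 - <<'E'
from h import *
s=st(); d=get('wrist','wrist18.png');im=np.clip(d['frame'][:,:,::-1].astype(float)*1.6,0,255).astype('uint8');cv2.imwrite('pics/z35.png',im)
d=get('scene','scene18.png');zoom(d,(395,310),130,100,6,'z36.png')
E
```

```text
t 24.45 tcp [ 0.6207 -0.0134  0.2415] q [ 6.000e-04  6.390e-01  7.692e-01 -4.000e-04] F [ 0.4 -0.1 -1.3] gap 0.0428 J [-0.15  0.4   0.23  1.4  -0.    1.24]
off 330 260 k 6
```

View pics/z35.png

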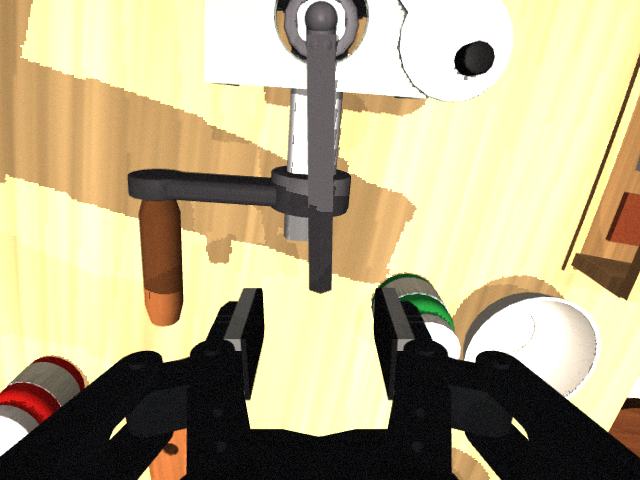

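View pics/z36.png

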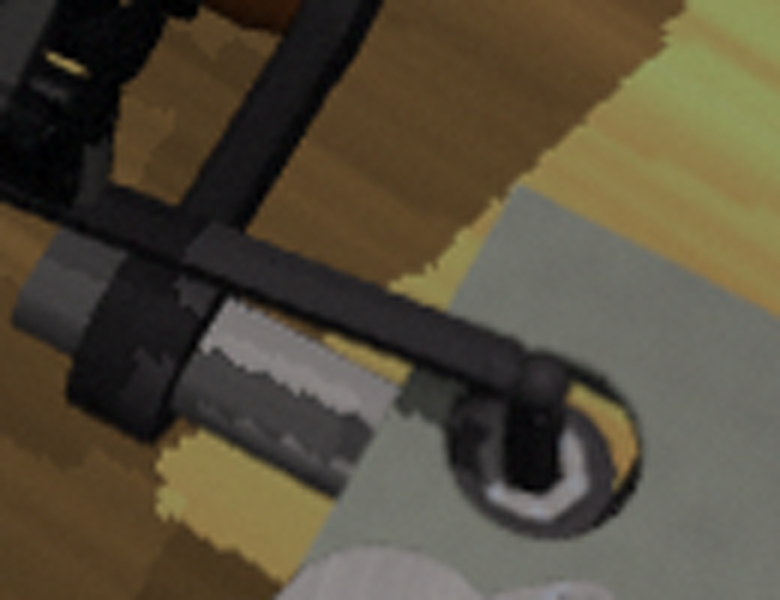

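```bash
python3 - <<'E'
from h import *
d=load('wrist18.png')
print('end',[np.round(atz(d,(319.5,288),z),4) for z in(.195,.2,.205)],'elbow',atz(d,(321,18),.213))
s=load('scene18.png'); print('elbow scene',atz(s,(330+543/6,260+378/6),.213), tri((d,(321,18)),(s,(330+543/6,260+378/6))))
E
```

```text
end [array([ 0.6241, -0.034 ,  0.195 ]), array([ 0.6237, -0.0316,  0.2   ]), array([ 0.6232, -0.0292,  0.205 ])] elbow [0.60055206 0.09532739 0.213     ]
elbow scene [0.5986155  0.09460054 0.213     ] (array([0.60054796, 0.09482856, 0.21700221]), [np.float64(0.0002032306105851256), np.float64(0.0002032306105852809)])
```

Request:
move_arm:
  commands:
    - [[0, -0.02, -0.6], [0, 0, 0], 0.0]
    - [[0, 0, -0.6], [0, 0, 0], 0.0]
    - [[0, 0, -0.45], [0, 0, 0], 0.0]
    - [[0, 0, 0], [0, 0, 0], 0.0]
  newtons: 40

```text
clock: 24.95
tcp_pos: [0.6175, -0.0085, 0.1732]
orientation: [-0.003, 0.637, 0.771, -0.001]
wrist_force: [-0.6, -0.2, -0.1]
finger_gap: 0.0427
```

```bash
python3 - <<'E'
from h import *
s=st(); d=get('wrist','wrist19.png');im=np.clip(d['frame'][:,:,::-1].astype(float)*1.6,0,255).astype('uint8');cv2.imwrite('pics/z37.png',im)
E
```

```text
t 24.95 tcp [ 0.6175 -0.0085  0.1732] q [-0.0026  0.6368  0.771  -0.0014] F [-0.6 -0.2 -0.1] gap 0.0427 J [-0.14  0.42  0.09  1.25  0.    1.24]
```

View pics/z37.png

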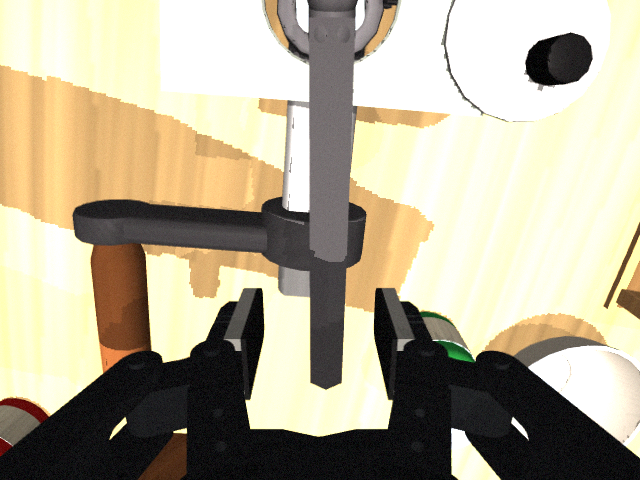

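Request:
move_arm:
  commands:
    - [[0, 0, 0], [0, 0, 0], -0.6]
    - [[0, 0, 0], [0, 0, 0], -1]
    - [[0, 0, 0], [0, 0, 0], -1]
    - [[0, 0, 0], [0, 0, 0], -1]

```text
clock: 25.4
tcp_pos: [0.6207, -0.0096, 0.1776]
orientation: [0.001, 0.637, 0.771, 0.001]
wrist_force: [1.6, -0.1, 0.8]
finger_gap: 0.0108
```

```bash
python3 - <<'E'
from h import *
s=st(); p=np.array(s['tcp_pos'])[:2];c=np.array([.6003,.1007]);v=p-c;r=np.hypot(*v);a0=np.arctan2(v[1],v[0]);print(r,np.rad2deg(a0))
a=a0-np.deg2rad(5.0)*np.arange(16);q=r*np.c_[np.cos(a),np.sin(a)];print(np.round(np.diff(q,axis=0)/.04,2).tolist())
E
```

```text
t 25.4 tcp [ 0.6207 -0.0096  0.1776] q [0.0011 0.6372 0.7707 0.0008] F [ 1.6 -0.1  0.8] gap 0.0108 J [-0.14  0.41  0.1   1.25  0.    1.24]
0.1121976875194524 -79.52375984285695
[[-0.24, -0.03], [-0.24, -0.01], [-0.24, 0.01], [-0.24, 0.03], [-0.24, 0.05], [-0.23, 0.07], [-0.23, 0.09], [-0.22, 0.11], [-0.21, 0.13], [-0.2, 0.15], [-0.18, 0.16], [-0.17, 0.18], [-0.15, 0.19], [-0.13, 0.21], [-0.11, 0.22]]
```

Request:
move_arm:
  commands:
    - [[-0.24, -0.03, 0], [0, 0, -0.62], -1]
    - [[-0.24, -0.01, 0], [0, 0, -0.62], -1]
    - [[-0.24, 0.01, 0], [0, 0, -0.63], -1]
    - [[-0.24, 0.03, 0], [0, 0, -0.63], -1]

```text
clock: 25.8
tcp_pos: [0.5823, -0.0099, 0.1776]
orientation: [0.001, 0.763, 0.647, 0.001]
wrist_force: [2.0, 0.5, 2.5]
finger_gap: 0.011
```

Request:
move_arm:
  commands:
    - [[-0.24, 0.05, 0], [0, 0, -0.62], -1]
    - [[-0.23, 0.07, 0], [0, 0, -0.62], -1]
    - [[-0.23, 0.09, 0], [0, 0, -0.63], -1]
    - [[-0.22, 0.11, 0], [0, 0, -0.63], -1]

```text
clock: 26.2
tcp_pos: [0.5456, 0.0031, 0.1776]
orientation: [0.001, 0.863, 0.505, 0.001]
wrist_force: [2.9, 1.3, 1.6]
finger_gap: 0.0108
```

Request:
move_arm:
  commands:
    - [[-0.21, 0.13, 0], [0, 0, -0.62], -1]
    - [[-0.2, 0.15, 0], [0, 0, -0.62], -1]
    - [[0, 0, 0], [0, 0, 0], -1]

```text
clock: 26.5
tcp_pos: [0.5292, 0.0145, 0.1777]
orientation: [0.001, 0.903, 0.43, 0.002]
wrist_force: [3.6, -1.6, 0.9]
finger_gap: 0.0107
```

Request:
move_arm:
  commands:
    - [[-0.18, 0.16, 0], [0, 0, -0.62], -1]
    - [[0, 0, 0], [0, 0, 0], -1]

```text
clock: 26.7
tcp_pos: [0.5221, 0.0206, 0.1774]
orientation: [0.001, 0.92, 0.391, 0.001]
wrist_force: [3.0, -1.6, 2.2]
finger_gap: 0.0113
```

Request:
move_arm:
  commands:
    - [[-0.09, 0.09, 0], [0, 0, -0.31], -1]
    - [[0, 0, 0], [0, 0, 0], -1]

```text
clock: 26.9
tcp_pos: [0.5188, 0.0239, 0.1772]
orientation: [0.001, 0.928, 0.372, 0.001]
wrist_force: [3.4, -2.1, 2.9]
finger_gap: 0.0107
```

Turned about 57°, near the expected stop. Small steps now until the force rises.

Request:
move_arm:
  commands:
    - [[-0.08, 0.09, 0], [0, 0, -0.31], -1]
    - [[0, 0, 0], [0, 0, 0], -1]

```text
clock: 27.1
tcp_pos: [0.5155, 0.0276, 0.177]
orientation: [0.001, 0.936, 0.351, 0.001]
wrist_force: [3.9, -0.4, 3.2]
finger_gap: 0.0109
```

Request:
move_arm:
  commands:
    - [[-0.08, 0.09, 0], [0, 0, -0.31], -1]
    - [[0, 0, 0], [0, 0, 0], -1]

```text
clock: 27.3
tcp_pos: [0.5123, 0.0314, 0.1769]
orientation: [0.001, 0.944, 0.331, 0.001]
wrist_force: [5.9, -0.9, 2.2]
finger_gap: 0.0108
```

Request:
move_arm:
  commands:
    - [[-0.08, 0.1, 0], [0, 0, -0.31], -1]
    - [[0, 0, 0], [0, 0, 0], -1]

```text
clock: 27.5
tcp_pos: [0.5093, 0.0354, 0.1769]
orientation: [0.001, 0.951, 0.31, 0.001]
wrist_force: [5.7, -0.1, 3.2]
finger_gap: 0.0113
```

Request:
move_arm:
  commands:
    - [[-0.07, 0.1, 0], [0, 0, -0.31], -1]
    - [[0, 0, 0], [0, 0, 0], -1]

```text
clock: 27.7
tcp_pos: [0.5067, 0.0393, 0.177]
orientation: [0.001, 0.957, 0.29, 0.001]
wrist_force: [5.7, -0.5, 1.4]
finger_gap: 0.011
```

Request:
move_arm:
  commands:
    - [[-0.07, 0.1, 0], [0, 0, -0.31], -1]
    - [[0, 0, 0], [0, 0, 0], -1]

```text
clock: 27.9
tcp_pos: [0.5041, 0.0434, 0.177]
orientation: [0.001, 0.963, 0.269, 0.002]
wrist_force: [7.3, -0.3, 1.7]
finger_gap: 0.0106
```

Request:
move_arm:
  commands:
    - [[-0.06, 0.1, 0], [0, 0, -0.31], -1]
    - [[0, 0, 0], [0, 0, 0], -1]

```text
clock: 28.1
tcp_pos: [0.5018, 0.0475, 0.177]
orientation: [0.001, 0.969, 0.248, 0.002]
wrist_force: [7.2, -0.4, 0.6]
finger_gap: 0.0108
```

```bash
python3 - <<'E'
from h import *
s=st(); print(s['ft_torque']); d=get('wrist','wrist20.png');im=np.clip(d['frame'][:,:,::-1].astype(float)*1.6,0,255).astype('uint8');cv2.imwrite('pics/z38.png',im)
d=get('scene','scene20.png');zoom(d,(415,320),130,100,6,'z39.png')
E
```

```text
t 28.1 tcp [0.5018 0.0475 0.177 ] q [5.000e-04 9.687e-01 2.482e-01 1.800e-03] F [ 7.2 -0.4  0.6] gap 0.0108 J [-0.07  0.19 -0.21  1.16  0.    2.57]
[ 0.11650895 -1.56248872 -0.1561388 ]
off 350 270 k 6
```

View pics/z38.png

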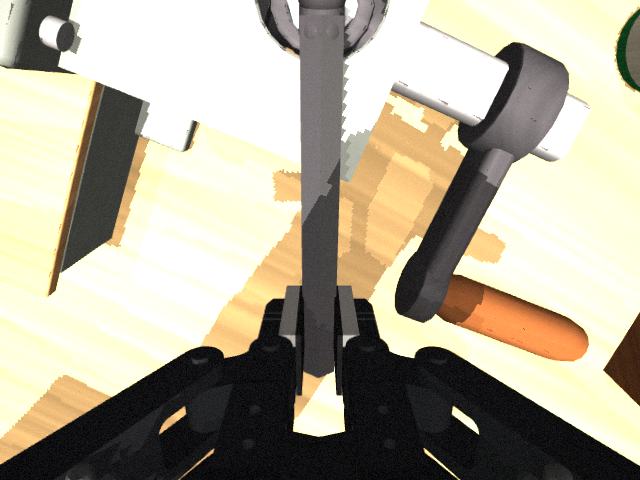

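View pics/z39.png

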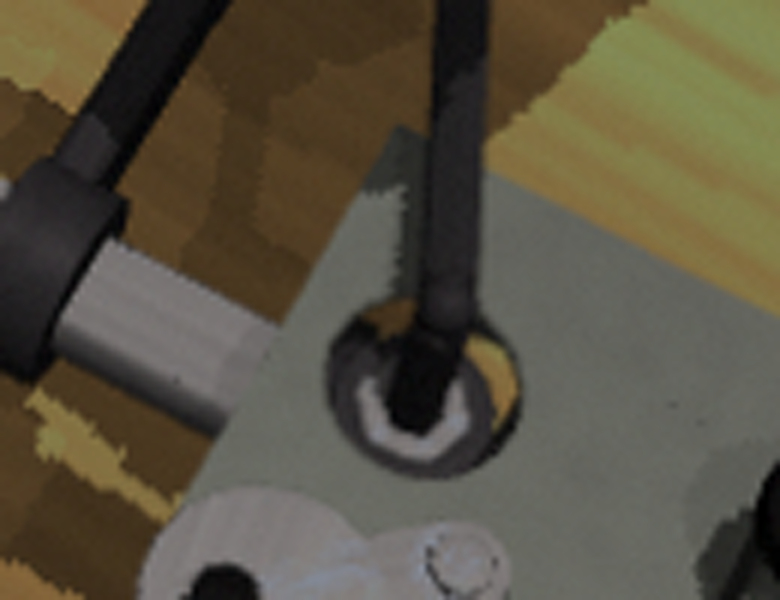

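Request:
move_arm:
  commands:
    - [[-0.02, 0.12, 0], [0, 0, -0.31], -1]
    - [[0, 0, 0], [0, 0, 0], -1]

```text
clock: 28.4
tcp_pos: [0.4996, 0.0518, 0.1768]
orientation: [0.001, 0.974, 0.227, 0.0]
wrist_force: [3.5, -2.7, 4.6]
finger_gap: 0.0112
```

Request:
move_arm:
  commands:
    - [[-0.03, 0.11, 0], [0, 0, -0.31], -1]
    - [[0, 0, 0], [0, 0, 0], -1]

```text
clock: 28.6
tcp_pos: [0.4976, 0.0561, 0.1767]
orientation: [0.001, 0.979, 0.206, -0.0]
wrist_force: [1.5, -4.0, 5.9]
finger_gap: 0.0109
```

Request:
move_arm:
  commands:
    - [[-0.03, 0.11, 0], [0, 0, -0.31], -1]
    - [[0, 0, 0], [0, 0, 0], -1]

```text
clock: 28.8
tcp_pos: [0.4958, 0.0605, 0.1766]
orientation: [0.001, 0.983, 0.185, -0.001]
wrist_force: [-1.1, -3.3, 5.8]
finger_gap: 0.011
```

Request:
move_arm:
  commands:
    - [[-0.04, 0.12, 0], [0, 0, -0.31], -1]
    - [[0, 0, 0], [0, 0, 0], -1]

```text
clock: 29.0
tcp_pos: [0.4942, 0.0653, 0.1766]
orientation: [0.001, 0.987, 0.163, -0.001]
wrist_force: [-0.3, -3.5, 5.9]
finger_gap: 0.0112
```

Request:
move_arm:
  commands:
    - [[-0.04, 0.12, 0], [0, 0, -0.31], -1]
    - [[0, 0, 0], [0, 0, 0], -1]

```text
clock: 29.2
tcp_pos: [0.4927, 0.07, 0.1766]
orientation: [0.001, 0.99, 0.142, -0.001]
wrist_force: [-0.3, -3.0, 4.9]
finger_gap: 0.0107
```

Request:
move_arm:
  commands:
    - [[-0.03, 0.12, 0], [0, 0, -0.31], -1]
    - [[0, 0, 0], [0, 0, 0], -1]

```text
clock: 29.4
tcp_pos: [0.4914, 0.0748, 0.1766]
orientation: [0.001, 0.993, 0.12, -0.001]
wrist_force: [-0.6, -3.7, 6.8]
finger_gap: 0.0109
```

Request:
move_arm:
  commands:
    - [[-0.02, 0.12, 0], [0, 0, -0.31], -1]
    - [[0, 0, 0], [0, 0, 0], -1]

```text
clock: 29.6
tcp_pos: [0.4904, 0.0796, 0.1766]
orientation: [0.001, 0.995, 0.099, -0.001]
wrist_force: [-1.3, -3.8, 7.0]
finger_gap: 0.011
```

Request:
move_arm:
  commands:
    - [[-0.02, 0.12, 0], [0, 0, -0.31], -1]
    - [[0, 0, 0], [0, 0, 0], -1]

```text
clock: 29.8
tcp_pos: [0.4896, 0.0844, 0.1766]
orientation: [0.001, 0.997, 0.077, -0.001]
wrist_force: [-1.3, -3.1, 6.6]
finger_gap: 0.0109
```

```bash
python3 - <<'E'
from h import *
s=st(); print(s['ft_torque']); d=get('wrist','wrist21.png');zoom(d,(320,60),160,120,5,'z40.png')
d=get('scene','scene21.png');zoom(d,(425,330),60,50,13,'z41.png')
E
```

```text
t 29.8 tcp [0.4896 0.0844 0.1766] q [ 8.00e-04  9.97e-01  7.72e-02 -9.00e-04] F [-1.3 -3.1  6.6] gap 0.0109 J [ 0.01  0.18 -0.23  1.17 -0.    3.  ]
[-0.52304938 -0.04794588 -0.2376816 ]
off 240 0 k 5
off 395 305 k 13
```

View pics/z40.png

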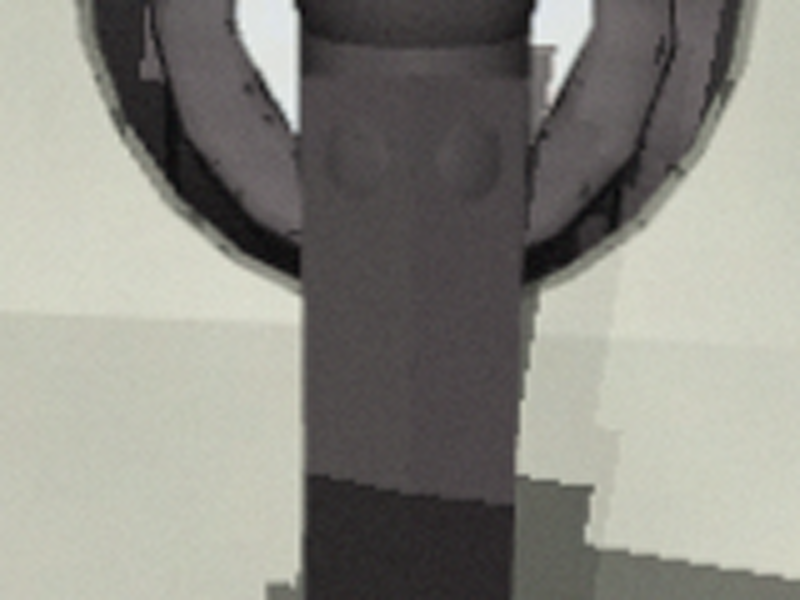

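View pics/z41.png

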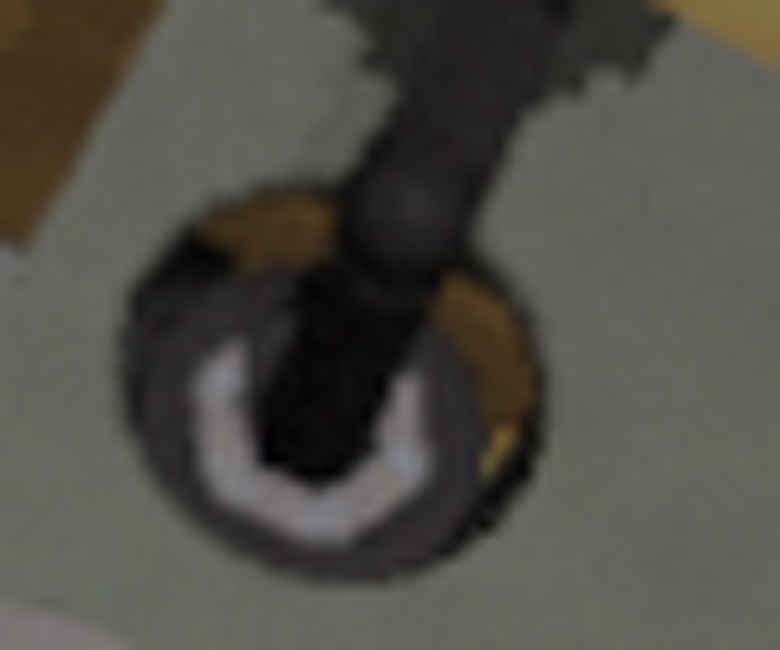

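Request:
move_arm:
  commands:
    - [[-0.01, 0.12, 0], [0, 0, -0.25], -1]
    - [[0, 0, 0], [0, 0, 0], -1]

```text
clock: 30.1
tcp_pos: [0.4891, 0.0889, 0.1765]
orientation: [0.001, 0.998, 0.06, -0.001]
wrist_force: [-1.4, -4.2, 6.6]
finger_gap: 0.0109
```

Request:
move_arm:
  commands:
    - [[0, 0.1, 0], [0, 0, -0.1], -1]
    - [[0, 0, 0], [0, 0, 0], -1]

```text
clock: 30.3
tcp_pos: [0.4887, 0.0921, 0.1763]
orientation: [0.002, 0.999, 0.052, -0.002]
wrist_force: [-2.3, -6.6, 6.2]
finger_gap: 0.0109
```

Request:
move_arm:
  commands:
    - [[0, 0.08, 0], [0, 0, -0.05], -1]
    - [[0, 0, 0], [0, 0, 0], -1]

```text
clock: 30.5
tcp_pos: [0.4885, 0.0946, 0.1763]
orientation: [0.003, 0.999, 0.049, -0.002]
wrist_force: [-3.1, -8.2, 6.5]
finger_gap: 0.0108
```

Request:
move_arm:
  commands:
    - [[0, 0.08, 0], [0, 0, 0], -1]
    - [[0, 0, 0], [0, 0, 0], -1]

```text
clock: 30.7
tcp_pos: [0.4884, 0.0971, 0.1763]
orientation: [0.003, 0.999, 0.048, -0.002]
wrist_force: [-2.6, -9.9, 6.2]
finger_gap: 0.0108
```

Request:
move_arm:
  commands:
    - [[0, 0.08, 0], [0, 0, 0], -1]
    - [[0, 0, 0], [0, 0, 0], -1]

```text
clock: 30.9
tcp_pos: [0.4884, 0.0996, 0.1763]
orientation: [0.004, 0.999, 0.048, -0.002]
wrist_force: [-3.1, -12.0, 7.1]
finger_gap: 0.011
```

```bash
python3 - <<'E'
from h import *
s=st(); print(s['ft_torque']); d=get('wrist','wrist22.png');im=np.clip(d['frame'][:,:,::-1].astype(float)*1.6,0,255).astype('uint8');cv2.imwrite('pics/z42.png',im)
d=get('scene','scene22.png');zoom(d,(425,330),60,50,13,'z43.png')
d=get('top','top22.png');zoom(d,(215,205),100,75,8,'z44.png')
E
```

```text
t 30.9 tcp [0.4884 0.0996 0.1763] q [ 0.004   0.9989  0.0476 -0.0021] F [ -3.1 -12.    7.1] gap 0.011 J [ 0.05  0.19 -0.22  1.17 -0.01  3.09]
[-2.76448131  0.36956882 -1.25324016]
off 395 305 k 13
off 165 167 k 8
```

View pics/z42.png

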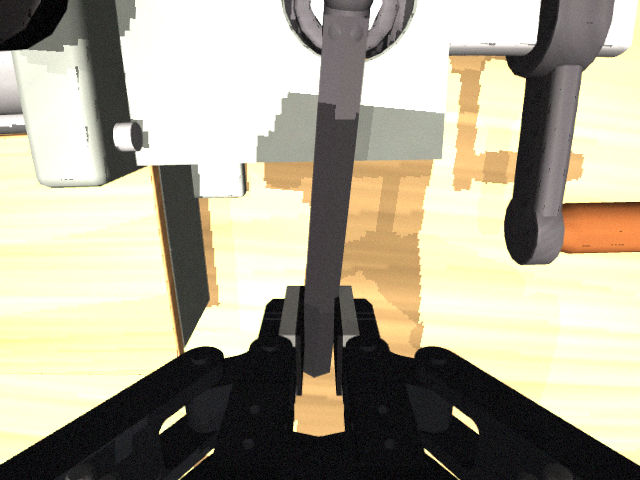

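View pics/z43.png

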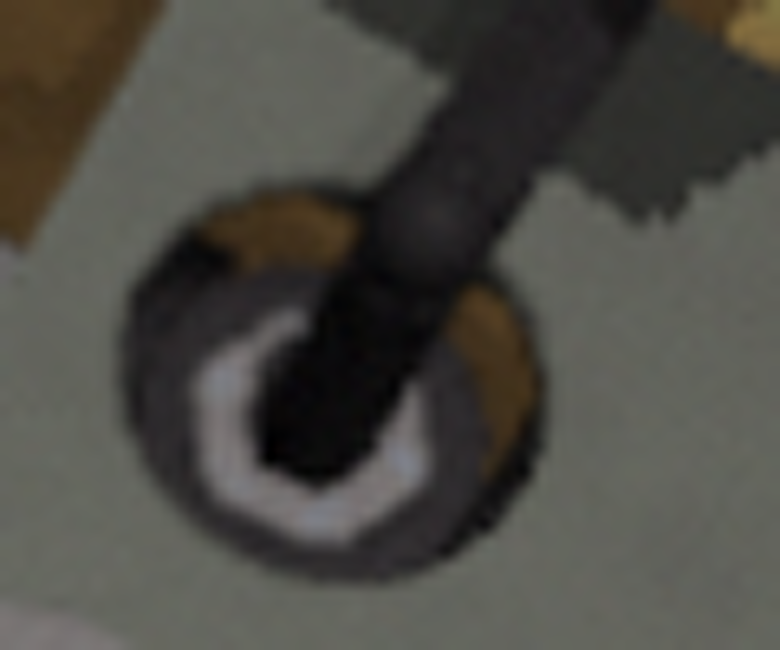

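View pics/z44.png

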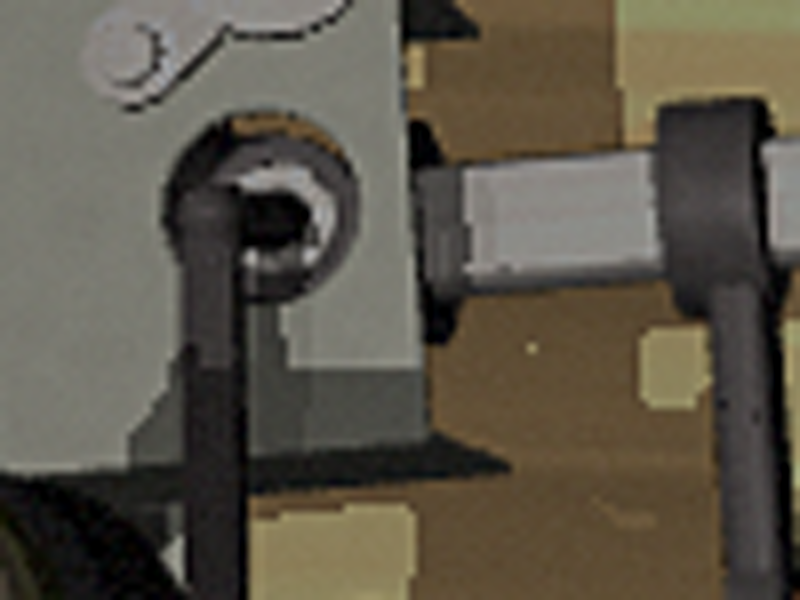

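```bash
python3 - <<'E'
from h import *
ims=[]
for n in('scene14','scene18','scene20','scene21','scene22'):
    d=load(n+'.png'); im=np.clip(d['frame'][322:350,402:438,::-1].astype(float)*2.,0,255).astype('uint8')
    im=cv2.resize(im,None,fx=7,fy=7,interpolation=cv2.INTER_CUBIC);ims.append(im)
ims.append(ims[-1]*0)
cv2.imwrite('pics/mont.png',np.vstack([np.hstack(ims[:3]),np.hstack(ims[3:])]))
w=load('wrist22.png');p=[atz(w,(317,365),.205),atz(w,(345,25),.213)];v=p[0]-p[1];print(p,np.rad2deg(np.arctan2(v[1],v[0])))
E
```

```text
[array([0.47082683, 0.09959003, 0.205     ]), array([0.58453451, 0.10274486, 0.213     ])] -178.41072857220215
```

View pics/mont.png

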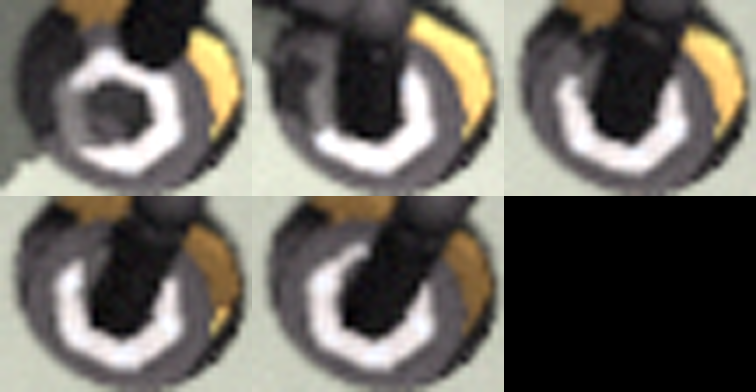

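The screw head's hex is in the same orientation in the last two scene views while the arm swung about 5° more, and the force rose to 12 N (1.3 N·m). The screw is at its stop. I'll relax slightly, let go and retreat upward.

Request:
move_arm:
  commands:
    - [[0, -0.1, 0], [0, 0, 0], -1]
    - [[0, 0, 0], [0, 0, 0], -0.3]
    - [[0, 0, 0], [0, 0, 0], 0.1]
    - [[0, 0, 0], [0, 0, 0], 0.1]
    - [[0, 0, 0.3], [0, 0, 0], 0.1]

```text
clock: 31.55
tcp_pos: [0.4885, 0.0998, 0.1869]
orientation: [-0.0, 0.999, 0.049, -0.002]
wrist_force: [-0.0, -0.0, 0.2]
finger_gap: 0.0468
```

Request:
move_arm:
  commands:
    - [[0, 0, 0.6], [0, 0, 0], 0.1]
    - [[0, 0, 0.9], [0, 0, 0], 0.1]
    - [[-0.3, 0, 0.9], [0, 0, 0.5], 0.1]
    - [[-0.9, -0.6, 0.3], [0, 0, 0.5], 0.1]
    - [[-0.9, -0.9, 0], [0, 0, 0.5], 0.1]

```text
clock: 32.05
tcp_pos: [0.4075, 0.0407, 0.2993]
orientation: [0.001, 0.988, 0.156, 0.002]
wrist_force: [0.3, -2.5, 1.2]
finger_gap: 0.0472
```

Request:
move_arm:
  commands:
    - [[-0.5, -0.9, 0], [0, 0, 0.5], 0.1]
    - [[0, -0.9, 0], [0, 0, 0.5], 0.1]
    - [[0, -0.9, 0], [0, 0, 0.5], 0.1]
    - [[0, -0.5, 0], [0, 0, 0], 0.1]
    - [[0, 0, 0], [0, 0, 0], 0.1]

```text
clock: 32.55
tcp_pos: [0.3869, -0.0896, 0.2971]
orientation: [0.0, 0.967, 0.254, 0.0]
wrist_force: [-0.3, 0.5, 0.2]
finger_gap: 0.0472
```

```bash
python3 - <<'E'
from h import *
s=st(); d=get('top','top23.png');zoom(d,(230,190),180,130,4.4,'z45.png')
d=get('scene','scene23.png');zoom(d,(395,310),200,150,4,'z46.png')
E
```

```text
t 32.55 tcp [ 0.3869 -0.0896  0.2971] q [4.000e-04 9.673e-01 2.536e-01 3.000e-04] F [-0.3  0.5  0.2] gap 0.0472 J [-0.43 -0.05 -0.18  1.44 -0.    2.2 ]
off 140 125 k 4.4
off 295 235 k 4
```

View pics/z45.png

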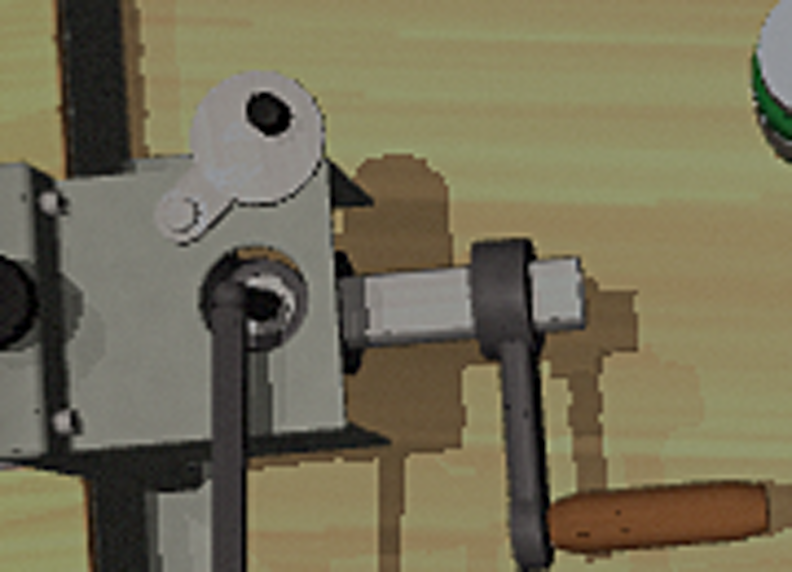

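View pics/z46.png

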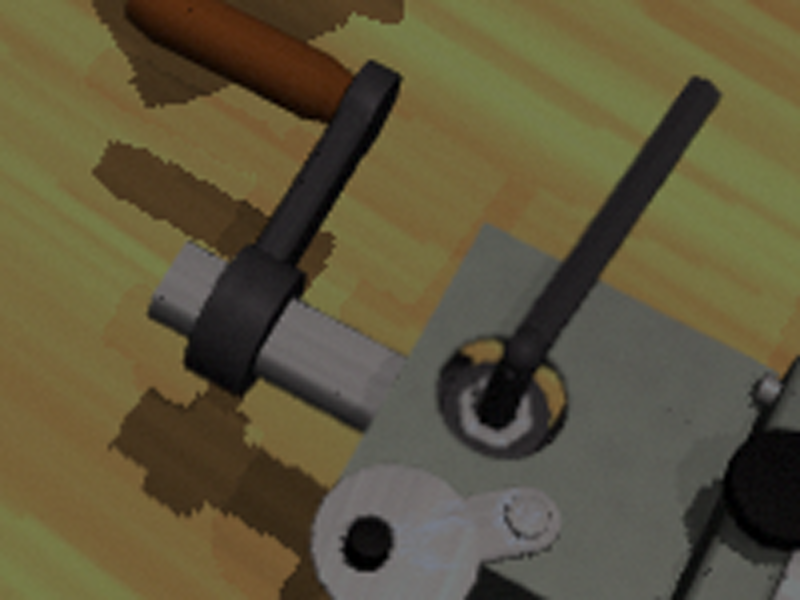

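View pics/scene23.png

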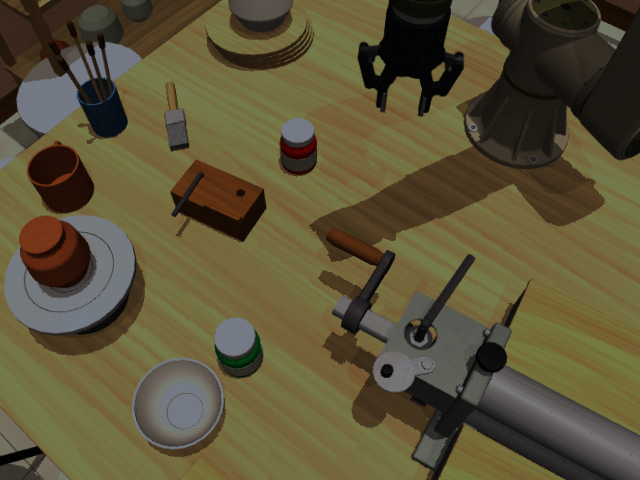

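```bash
python3 - <<'E'
from h import *
t=load('top23.png');s=load('scene23.png')
ft=lambda x,y:(140+x/4.4-.4,125+y/4.4-.4);fs=lambda x,y:(295+x/4-.4,235+y/4-.4)
zoom(t,(190,255),40,30,16,'z47.png')
print('elbow',tri((t,ft(229,295)),(s,fs(526,345))))
print('end scene at .2',atz(s,fs(705,88),.2))
yaw=.115;c=np.array([.6003,.1007,.135]);ex=np.array([np.cos(yaw),np.sin(yaw),0]);ey=np.array([-np.sin(yaw),np.cos(yaw),0]);ez=np.array([0,0,1])
d=s;cx,cy,w,h=300,215,110,85;k=7
im=np.clip(d['frame'][cy:cy+h,cx:cx+w,::-1]*1.6,0,255).astype('uint8'); im=cv2.resize(im,None,fx=k,fy=k,interpolation=cv2.INTER_CUBIC)
for th,col in((0,(0,255,0)),(.12,(0,0,255))):
    m=c-.1*np.cos(th)*ex+.1*np.sin(th)*ez
    for yy in(-.125,-.165,-.18):
        pts=np.array([m+ey*yy+.0135*(np.cos(b)*ex+np.sin(b)*ez) for b in np.linspace(0,6.283,40)])
        q=((proj(d,pts)-[cx,cy]+.5)*k).astype(int); cv2.polylines(im,[q],True,col,1)
cv2.imwrite('pics/z48.png',im)
E
```

```text
off 170 240 k 16
elbow (array([0.59536802, 0.09867851, 0.21980155]), [np.float64(0.0010293365498509368), np.float64(0.001029336549850875)])
end scene at .2 [0.46219595 0.09668089 0.2       ]
```

View pics/z48.png

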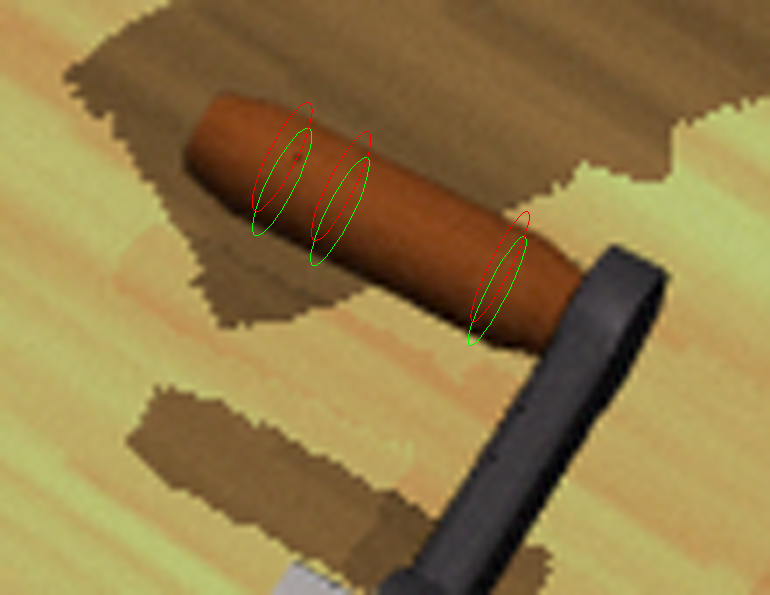

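```bash
python3 - <<'E'
from h import *
a=load('scene23.png');b=load('scene9.png')
ims=[np.clip(cv2.resize(x['frame'][215:300,300:400,::-1],None,fx=3.9,fy=3.9,interpolation=cv2.INTER_CUBIC).astype(float)*1.6,0,255).astype('uint8') for x in(a,b)]
cv2.imwrite('pics/z49.png',np.hstack(ims))
E
```

View pics/z49.png

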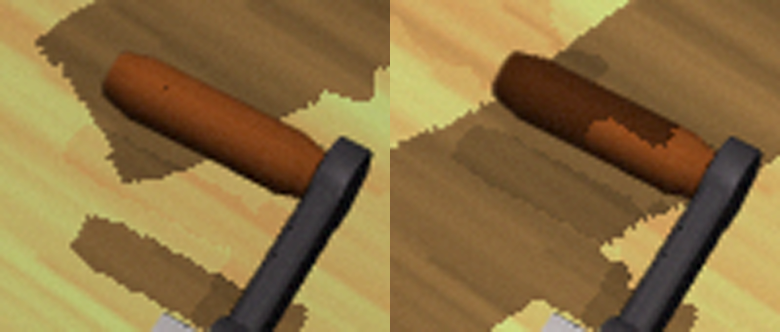

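Everything stands as it should and the crank matches the earlier view. The elbow triangulates at 0.2198 m against a nominal 0.213 m, so I'll check the seating with a light touch on the elbow top, where contact is expected near TCP z 0.205.

Request:
move_arm:
  commands:
    - [[0.87, 0.78, 0], [0, 0, 0], -1]
    - [[0.87, 0.78, 0], [0, 0, 0], -1]
    - [[0.87, 0.78, 0], [0, 0, 0], -1]
    - [[0.87, 0.78, 0], [0, 0, 0], -1]
    - [[0.87, 0.78, 0], [0, 0, 0], -1]

```text
clock: 33.15
tcp_pos: [0.5614, 0.0717, 0.2968]
orientation: [-0.0, 0.967, 0.256, 0.0]
wrist_force: [0.1, 0.8, 0.4]
finger_gap: -0.0003
```

Request:
move_arm:
  commands:
    - [[0.88, 0.8, 0], [0, 0, 0], -1]
    - [[0, 0, -0.8], [0, 0, 0], -1]
    - [[0, 0, -0.8], [0, 0, 0], -1]
    - [[0, 0, -0.2], [0, 0, 0], -1]
    - [[0, 0, 0], [0, 0, 0], -1]

```text
clock: 33.65
tcp_pos: [0.5944, 0.1015, 0.2233]
orientation: [-0.0, 0.967, 0.256, -0.002]
wrist_force: [0.6, 0.9, -0.7]
finger_gap: 0.0001
```

Request:
move_arm:
  commands:
    - [[0.05, -0.03, -0.15], [0, 0, 0], -1]
    - [[0, 0, -0.1], [0, 0, 0], -1]
    - [[0, 0, 0], [0, 0, 0], -1]

```text
clock: 33.95
tcp_pos: [0.5983, 0.0988, 0.2152]
orientation: [0.0, 0.967, 0.255, 0.001]
wrist_force: [-0.7, -0.1, 0.9]
finger_gap: 0.0002
```

Request:
move_arm:
  commands:
    - [[0, 0, -0.07], [0, 0, 0], -1]
    - [[0, 0, 0], [0, 0, 0], -1]

```text
clock: 34.15
tcp_pos: [0.598, 0.0988, 0.2118]
orientation: [0.0, 0.967, 0.255, 0.0]
wrist_force: [0.6, -0.8, 0.3]
finger_gap: -0.0
```

Request:
move_arm:
  commands:
    - [[0, 0, -0.05], [0, 0, 0], -1]
    - [[0, 0, 0], [0, 0, 0], -1]

```text
clock: 34.35
tcp_pos: [0.5979, 0.0989, 0.2095]
orientation: [0.0, 0.967, 0.255, -0.0]
wrist_force: [0.2, -0.4, -1.1]
finger_gap: -0.0002
```

Request:
move_arm:
  commands:
    - [[0, 0, -0.05], [0, 0, 0], -1]
    - [[0, 0, 0], [0, 0, 0], -1]

```text
clock: 34.55
tcp_pos: [0.5979, 0.099, 0.2073]
orientation: [0.0, 0.967, 0.255, -0.0]
wrist_force: [0.6, -0.6, -0.4]
finger_gap: 0.0001
```

Request:
move_arm:
  commands:
    - [[0, 0, -0.05], [0, 0, 0], -1]
    - [[0, 0, 0], [0, 0, 0], -1]

```text
clock: 34.75
tcp_pos: [0.5979, 0.099, 0.2053]
orientation: [-0.0, 0.967, 0.255, -0.0]
wrist_force: [-0.6, 0.1, -0.6]
finger_gap: -0.0
```

The tips reached 0.2198 m with no contact, so the elbow is no higher than 0.213 m and the key is fully home. Retreating.

Request:
move_arm:
  commands:
    - [[0, 0, 0.5], [0, 0, 0], -1]
    - [[0, 0, 1], [0, 0, 0], -1]
    - [[0, 0, 0.8], [0, 0, 0], -1]
    - [[-0.7, -0.8, 0], [0, 0, 0], -1]
    - [[-0.8, -0.8, 0], [0, 0, 0], -1]

```text
clock: 35.25
tcp_pos: [0.5392, 0.0347, 0.2985]
orientation: [0.001, 0.967, 0.256, 0.002]
wrist_force: [0.1, -0.5, 0.1]
finger_gap: -0.0003
```

Request:
move_arm:
  commands:
    - [[-0.8, -0.8, 0], [0, 0, 0], -1]
    - [[-0.8, -0.8, 0], [0, 0, 0], -1]
    - [[-0.8, -0.8, 0], [0, 0, 0], -1]
    - [[-0.5, -0.6, 0], [0, 0, 0], -1]
    - [[0, 0, 0], [0, 0, 0], -1]

```text
clock: 35.75
tcp_pos: [0.4199, -0.0869, 0.2982]
orientation: [0.001, 0.967, 0.253, 0.0]
wrist_force: [0.4, -0.4, 0.4]
finger_gap: -0.0003
```

```bash
python3 - <<'E'
from h import *
s=st(); d=get('scene','scene24.png'); a=load('scene23.png')
x=cv2.absdiff(d['frame'],a['frame'])[230:400,300:560].max(2); print('changed px near machine',(x>40).sum())
zoom(d,(395,310),200,150,4,'z50.png')
E
```

```text
t 35.75 tcp [ 0.4199 -0.0869  0.2982] q [6.000e-04 9.675e-01 2.530e-01 0.000e+00] F [ 0.4 -0.4  0.4] gap -0.0003 J [-0.39  0.01 -0.11  1.44 -0.    2.24]
changed px near machine 1110
off 295 235 k 4
```

View pics/z50.png

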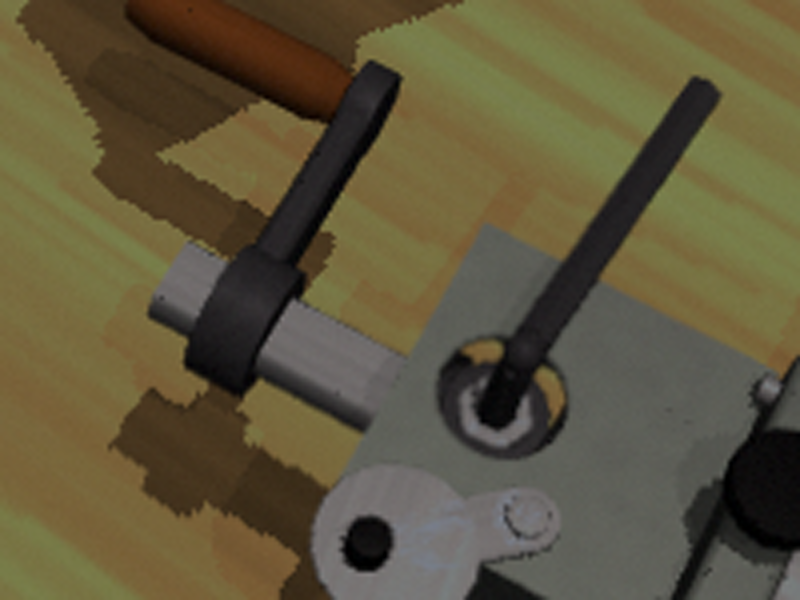

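The key, crank and cover are unchanged (only shadows moved) and the robot touches nothing. Handing in.

```bash
python3 -c "
from workcell import job
print(job.hand_in())"
```

```text
the job is handed in; nothing more can be done
None
```

The job is handed in at about 36 s of the 72 s, with every step done in the order asked; no verdict was reported.

**What I did**
- I swung the dust cover about 1.65 rad on its pin, so it lies off the hood and the port is clear.
- I turned the crank until the shaft's flat faces up and let go of it.
- I seated the larger key in the screw, pressing it home with 10 N, and let go.
- I took it again by the far end and swung it about 99° clockwise to the stop, then let go.

**Last checks**
- **Screw:** the force at the key's end rose from about 3 N to 12 N (1.3 N·m). In the last two views the screw head did not move while the key's arm swung about 5° further.
- **Key:** it stands in the screw. A light probe down to 0.2198 m over the elbow met nothing, so the elbow is no higher than its fully seated 0.213 m.
- **Crank, cover and jars:** all look the same in the final pictures, and both jars are upright.

**What disagreed along the way**
- **Fingertips:** a touch on the hood showed the shut tips about 14.5 mm behind the reported TCP, not 19 mm ahead. My first grip on the knob closed on nothing because of this, and I worked with the measured offset from then on.
- **Crank angle:** the hand's path said about 0, but the scene picture put the handle about 0.12 rad too high. Touching it showed about 0.065 rad, so I pushed it level; I estimate it is now within about ±0.03 rad of 0.
- **Key's elbow:** the cameras put it at 0.2198 m, above its seated height. The probe ruled that out.
- **Screw travel:** it turned further than the 60° I first expected, but within the possible range once play is counted.

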